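Load the leaning tape spindle

ROBOT

A 6-joint arm with a two-finger parallel gripper is mounted at the origin on the work surface. World frame = base frame: x ahead of the robot, y to its left, z up, the work surface at z = 0. Lengths are in mm, angles in rad, forces in N, time in s.
With the tool pointing down it reaches from about 275 to 750 mm from the base axis. Payload 10.2 kg.
Tool frame: the origin (TCP) lies at the very end of the fingers, on their centre line; the grasp point (between the pads) lies 19 mm behind it; x points along the fingers, z is the direction in which the jaws open and shut, and the axes are right-handed (so a half turn about x gives the same grasp; the last joint's range is limited). The gripper opens to 85 mm and grips with 20 to 120 N. Pads are 22 mm wide; open, the fingers measure 114 mm over their backs; the gripper's body (76 mm by 85 mm) begins 54 mm behind the grasp point. The pads swing forward as they close: fully open they stand 13 mm farther back than shut.
Start: joints at [-1.489, 0.313, 1.498, -0, 1.331, -0.223], TCP at [157.541, -500.811, 231.294] pointing down, gripper open.
Joint ranges: [-2.94, 2.94], [-0.97, 2.17], [0.19, 2.56], [-1.23, 4.37], [0.02, 3.11], [-2.88, 2.88]. Speed limits (rad/s): [2.39, 2.39, 3.01, 3.14, 3.14, 3.14].

INTERFACE

Orientations are given as a unit quaternion [w, x, y, z].
In Python, from rig import sense, vision, job gives the robot as it stands. The module is installed in compiled form; this text tells all that it offers.
- The arm moves only by the shell command python3 -m pendant 'ROWS' [FORCE]. ROWS is JSON, a list of rows, each a list of 7 numbers: the turn, a rotation vector about the tool's x, y, z in rad, then the shift along the tool's x, y, z in cm, then the opening, from 0 (shut) to 1 (fully open). A call has exactly 5 rows; each row is the pose to reach, as a shift and turn from the pose commanded when the call began, along the tool's axes at that moment; what a row does not reach only later rows make up. A row lasts 1/8 s, in which the tool goes at most 62.5 mm and 10.7 degrees, less where a joint would pass 70% of its speed; a pose out of reach is approached as far as the arm can. A call with a gripper value outside its range is refused whole. The fingers move at their own pace and stop on an object; FORCE is the grip in N (left out, the last holds). Time passes only in rows, so rows that repeat a pose let the fingers close, or fill a call up. It gives the time, the measured TCP pose, the force and the opening at its end, in the units of the state.
- sense(): the state, without advancing time (a new reading comes with each control period).
- vision.capture(name): name is "scene" or "top" or "wrist"; returns the picture (420x560x3 uint8, red, green, blue); there is no depth.
- vision.calibration(name): a dict with "K" (3x3 intrinsics, pixels), "k1" (the pictures are not rectified: a ray, as slopes to the right and down, at radius r is drawn at 1 + k1 r^2 times it, then the intrinsics apply), "extrinsics" (4x4, takes a point from camera to world coordinates). Camera axes: x right, y up, looking along -z (the intrinsics and any distortion apply to the point x, -y, -z); pixel columns grow to the right and rows downward; lengths in mm; the calibration is good to about 2 mm. A picture is of the moment at which its call begins: read the wrist's pose just before it. calibration takes no time and is no camera call; for the wrist camera it gives the pose at the moment of the call.
- job.finish_job(): hands the job in, once; it reports no verdict.
The state is a dict: "time_s": time; "joints": joint angles; "dq": joint speeds; "tau": joint torques, N m; "eef_pos": TCP position; "ee_rot": TCP orientation; "force": force on the tool from outside, world axes, zero at the start; "wrist_torque": the same for the moment, N m; "grip_width": opening from 0.0 (shut) to 1.0 (fully open).
Only numpy, scipy, OpenCV 4.12 (cv2) and the standard library are available. Lean on these libraries where they do the work, as an engineer would, in place of code of your own. Each camera call takes 0.05 s, during which the arm holds its last target.

TASK

Make the tape spindle on the cutting mat ready for use: slide the toothed drive bushing down the leaning shaft, teeth first, and turn it until its notches drop over the cross pin and it sits fully home; then put the small-bore roll of black tape on, and last the plain collar, each pushed gently past the spring balls and fully home against the one before. Never press hard on the spindle, let go of everything, and leave the two battery cells, the wide-bore tape roll and the screwdriver where they stand.

Things in the scene. Friction and masses are not known exactly. Their poses are not given: they have to be found in the camera images.
- spindle_seat (a point): Seat of the tape spindle: a steel shaft, 22 mm in diameter, leaning 30 degrees from vertical roughly towards the robot. Point on the shaft's axis at the top face of a 38 mm wide, 8 mm thick flange where the bushing lands; z axis runs up along the shaft, y axis is level. Below it a 28 mm rod leads down to a grey base plate, 130 x 100 mm, top 66 mm lower.
- cross_pin (a point): Middle of the cross pin through the shaft, on its axis, 4 mm above the seat; same axes as the seat. The pin is 6 mm thick and 38 mm long, square to the shaft. Its angle about the shaft differs every time and is not reported: find it by feel or by eye. The shaft is braked and does not turn under light torque.
- detent (a point): Point on the shaft's axis 70.5 mm above the seat, where two spring balls stand 2 mm out of opposite sides; same axes as the seat. A ring must be pushed past them (some 5 to 12 N) and does not fall past by its own weight; once wholly past it slides freely down.
- spindle_tip (a point): Tip of the shaft, on its axis, 80 mm above the seat (so 38 mm above the top of the seated bushing: grip the bushing near its top, or the gripper's body meets the tip); same axes as the seat. The top 7 mm are a cone from 22 mm down to 15 mm across.
- bushing_center (a point): Centre (half-way up, on the axis) of the drive bushing: aluminium ring, 44 mm outside, bore 24.4 mm, 42 mm high, 110 g, standing on its teeth. Four notches in the lower end, 10.5 mm wide, 8 mm deep, along its x and y axes, must drop over the cross pin. z axis along the bore, away from the teeth. Home: centre 21 mm above the seat along the shaft; with teeth still on the pin it stands 7 mm higher.
- roll_center (a point): Centre (half-way up, on the axis) of the small-bore roll of black tape lying flat: rigid, 62 mm outside, bore 25 mm, 12 mm high, about 60 g. Home on the bushing: centre 48 mm above the seat along the shaft.
- collar_center (a point): Centre (half-way up, on the axis) of the plain end collar: bare aluminium ring, 40 mm outside, bore 24.4 mm, 12 mm high, about 40 g, no notches. Home on the roll: centre 60 mm above the seat along the shaft.
- cell_a: Bystander: green battery cell standing upright, 21 mm in diameter, 70 mm high; origin at the centre of its underside.
- cell_b: Bystander: a second, identical cell, close to the first.
- wide_roll: Bystander: black tape roll lying flat, 104 mm outside, bore 76 mm, 19 mm high; origin at the centre of its underside.
- driver: Bystander: screwdriver lying on the mat; origin at its underside.
Mind the look-alikes: they are no part of the job. What is shaped like the part that bears roll_center but green or yellow is not meant.

How it is judged:
By the outcome, as a careful person would: the job done as asked, in the order asked, and still so for the second after the job is handed in, with the robot touching nothing.
It also fails if it takes over 72 s, if anything falls off the work surface, if the arm or the gripper's body presses on something with over 40 N, if the wrist force passes 120 N, or if a joint passes its speed limit or range.

## Working session

There is one attempt and no reset: what is moved stays moved. The work goes in short steps, Python scripts to look and compute and a shell command to move; the robot and the scene stay as the last step left them, time stands still between calls to the robot, and variables do not carry over. Pictures are saved under pics/ and viewed, and the job is handed in when it is done.

```bash
mkdir -p pics; ls
python3 - <<'E'
from rig import sense, vision
import cv2
s=sense();print(s)
for n in("scene","top","wrist"):
    c=vision.calibration(n);print(n,c)
    cv2.imwrite(f"pics/{n}0.png",vision.capture(n)[:,:,::-1])
E
```

```text
pics
{'time_s': 0.0, 'joints': array([-1.48938626e+00,  3.13441544e-01,  1.49840623e+00, -3.00461668e-05,
        1.33101429e+00, -2.23379762e-01]), 'dq': array([ 1.81661930e-03,  5.28627557e-05, -7.77139071e-04,  4.98549247e-04,
       -3.66129601e-04,  6.15074108e-04]), 'tau': array([-1.95575580e-03, -4.12264824e+01, -2.59744388e+01, -2.78787584e-04,
        4.16622934e-03,  2.35068353e-05]), 'eef_pos': array([ 157.51899868, -500.54924226,  230.75102236]), 'ee_rot': array([ 0.56980758,  0.41863249,  0.57041126, -0.41796789]), 'force': array([-0.47154483, -0.76804617,  0.09777122]), 'wrist_torque': array([-0.01151092,  0.00440597,  0.01138537]), 'grip_width': 1.0004909032614537}
scene {'K': array([[397.50455471,   0.        , 279.79697611],
       [  0.        , 397.50455471, 206.67761103],
       [  0.        ,   0.        ,   1.        ]]), 'k1': -0.00751566985482813, 'extrinsics': array([[-3.23634653e-01, -5.56452315e-01,  7.65259062e-01,
         1.47402678e+03],
       [ 9.45947781e-01, -2.08282801e-01,  2.48598212e-01,
         2.02073774e+02],
       [ 2.10572506e-02,  8.0435
[... 538 characters left out ...]
,  1.83378358e-01,  9.83022964e-01,
         1.31231535e+03],
       [ 0.00000000e+00,  0.00000000e+00,  0.00000000e+00,
         1.00000000e+00]])}
wrist {'K': array([[330.8447177 ,   0.        , 279.4604204 ],
       [  0.        , 330.8447177 , 211.53811298],
       [  0.        ,   0.        ,   1.        ]]), 'k1': -0.029467256787795697, 'extrinsics': array([[ 2.99921467e-01,  9.15064485e-01,  2.69636983e-01,
         2.25136464e+02],
       [-9.53963895e-01,  2.87698979e-01,  8.47477670e-02,
        -4.78791864e+02],
       [-2.46131255e-05, -2.82641621e-01,  9.59225580e-01,
         3.72210349e+02],
       [ 0.00000000e+00,  0.00000000e+00,  0.00000000e+00,
         1.00000000e+00]])}
```

View pics/scene0.png

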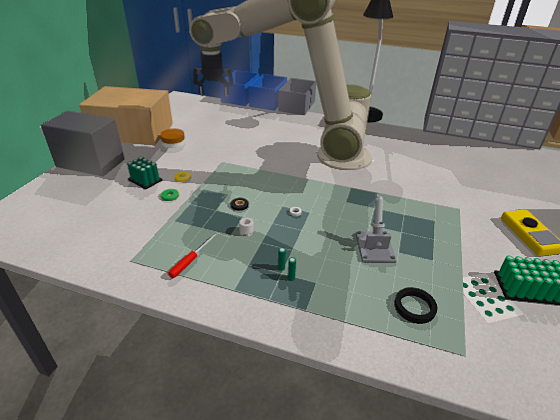

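View pics/top0.png

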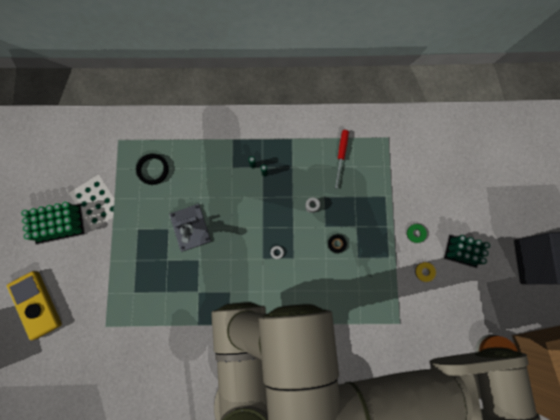

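View pics/wrist0.png

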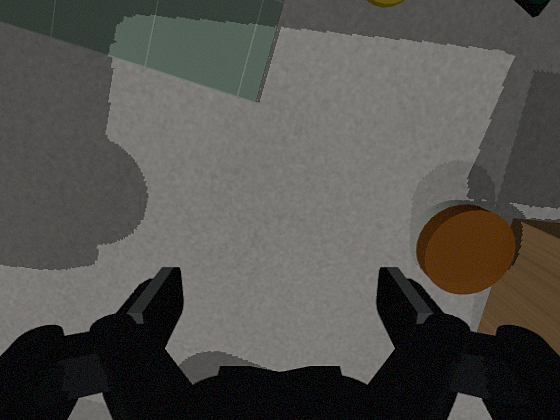

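```bash
cat > h.py <<'E'
import numpy as np, cv2
from scipy.spatial.transform import Rotation as R
from rig import sense, vision
def qR(q): return R.from_quat([q[1],q[2],q[3],q[0]])
def ray(c,px):
    K=c["K"];x=(px[0]-K[0,2])/K[0,0];y=(px[1]-K[1,2])/K[1,1]
    rd=np.hypot(x,y);r=rd
    for _ in range(20): r=rd/(1+c["k1"]*r*r)
    f=r/rd if rd>0 else 1
    E=c["extrinsics"];d=E[:3,:3]@np.array([x*f,-y*f,-1.]);return E[:3,3],d/np.linalg.norm(d)
def plane(c,px,z):
    o,d=ray(c,px);return o+d*(z-o[2])/d[2]
def proj(c,P):
    E=c["extrinsics"];p=E[:3,:3].T@(np.asarray(P,float)-E[:3,3]);x=p[0]/-p[2];y=-p[1]/-p[2]
    f=1+c["k1"]*(x*x+y*y);K=c["K"];return np.array([K[0,0]*x*f+K[0,2],K[1,1]*y*f+K[1,2]])
def tri(c1,p1,c2,p2):
    o1,d1=ray(c1,p1);o2,d2=ray(c2,p2)
    t=np.linalg.lstsq(np.c_[d1,-d2],o2-o1,rcond=None)[0]
    a=o1+t[0]*d1;b=o2+t[1]*d2;return (a+b)/2,np.linalg.norm(a-b)
def pose():
    s=sense();return np.array(s["eef_pos"]),qR(s["ee_rot"])
def delta(P,Rt):
    p,r=pose();return (r.inv()*Rt).as_rotvec(), r.inv().apply(np.asarray(P)-p)/10
def save(name,img,crop=None,k=1):
    if crop: x0,y0,x1,y1=crop;img=img[y0:y1,x0:x1]
    cv2.imwrite("pics/"+name,cv2.resize(img,None,fx=k,fy=k,interpolation=cv2.INTER_CUBIC)[:,:,::-1])
E
python3 - <<'E'
from h import *
t=cv2.imread("pics/top0.png")[:,:,::-1];s=cv2.imread("pics/scene0.png")[:,:,::-1]
save("t1.png",t,(160,180,360,280),4);save("s1.png",s,(220,180,420,300),4)
c=vision.calibration("top")
for n,p,z in(("bush",(314,204),42),("coll",(277,252),12),("roll",(338,243),12),("wide",(152,168),19),("base",(190,228),5)):print(n,plane(c,p,z).round(1))
E
```

```text
bush [ 597.2 -194.6   42. ]
coll [450.  -76.7  12. ]
roll [ 476.8 -269.7   12. ]
wide [726.2 327.5  19. ]
base [530.1 201.5   5. ]
```

View pics/t1.png

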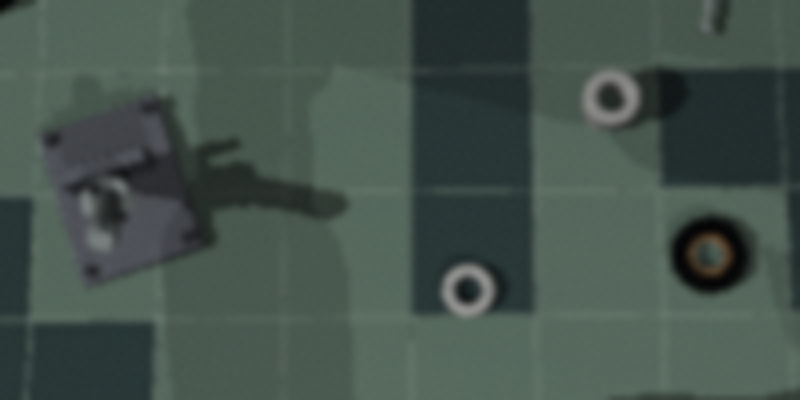

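View pics/s1.png

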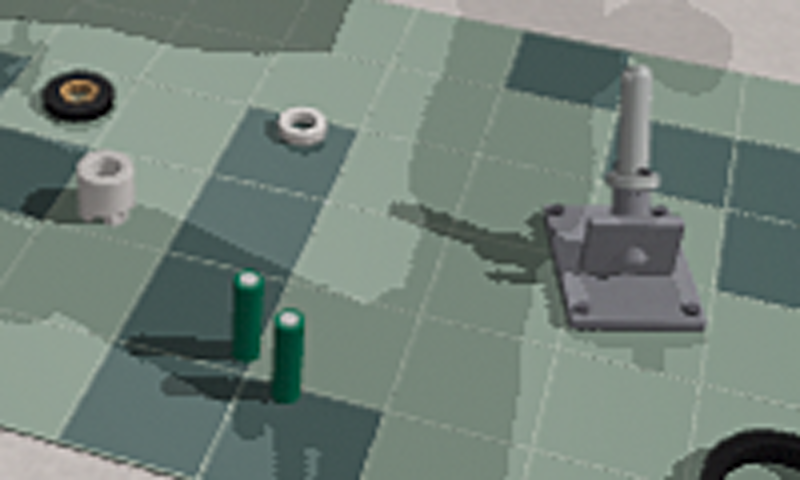

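Run:
```python
from h import *
p,r=pose();print(r.as_matrix().round(3))
c=vision.calibration("wrist");print(r.inv().apply(c["extrinsics"][:3,3]-p)); print((r.inv().as_matrix()@c["extrinsics"][:3,:3]).round(3))
c=vision.calibration("wrist")
```

```text
[[-0.     0.954  0.3  ]
 [ 0.001  0.3   -0.954]
 [-1.     0.    -0.001]]
[-141.39365447   71.08665329   -0.6471864 ]
[[-0.001  0.283 -0.959]
 [-0.     0.959  0.283]
 [ 1.     0.    -0.001]]
```

```bash
python3 -m pendant '[[0,0,0,0,38,-20,1],[0,0,0,0,38,-20,1],[0,0,0,0,38,-20,1],[0,0,0,0,38,-20,1],[0,0,0,0,38,-20,1]]'
python3 - <<'E'
from h import *
print(delta((460,-196,231),R.from_matrix(np.array([[0,.954,.3],[0,.3,-.954],[-1,0,0]]))))
E
```

```text
time_s: 0.78
eef_pos: [378.7, -277.3, 231.3]
ee_rot: [0.57, 0.418, 0.57, -0.418]
force: [1.1, -1.4, -0.9]
grip_width: 1.003
(array([-1.14465276e-04,  6.06625015e-05, -4.52225868e-05]), array([ 0.02967649, 10.18953095, -5.31885006]))
```

```bash
python3 -m pendant '[[0,0,0,0,5,-2.6,1],[0,0,0,0,10.2,-5.3,1],[0,0,0,0,10.2,-5.3,1],[0,0,0,0,10.2,-5.3,1],[0,0,0,0,10.2,-5.3,1]]'
python3 - <<'E'
from h import *
c=vision.calibration("wrist");im=vision.capture("wrist");save("w1.png",im)
np.savez("w1.npz",K=c["K"],k1=c["k1"],extrinsics=c["extrinsics"])
print(pose()[0])
E
```

```text
time_s: 1.4
eef_pos: [458.4, -198.8, 231.3]
ee_rot: [0.57, 0.419, 0.57, -0.419]
force: [-0.4, 0.3, -0.9]
grip_width: 1.004
[ 458.41602196 -198.75850753  231.30689138]
```

View pics/w1.png

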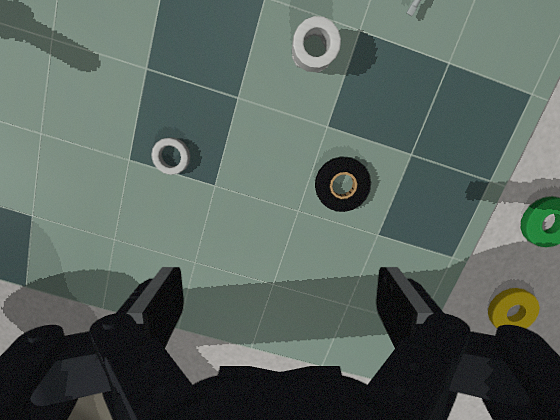

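```bash
cat > ring.py <<'E'
from h import *
def bright(im,box,thr=140,white=True):
    x0,y0,x1,y1=box;g=im[y0:y1,x0:x1].astype(int)
    m=((g.min(2)>thr) if white else (g.max(2)<thr)).astype(np.uint8)
    cs,_=cv2.findContours(m,cv2.RETR_CCOMP,cv2.CHAIN_APPROX_NONE);out=[]
    for k in cs:
        if len(k)>25:
            e=cv2.fitEllipse(k);out.append((round(e[0][0]+x0,2),round(e[0][1]+y0,2),tuple(np.round(e[1],1)),round(e[2]),cv2.contourArea(k)))
    return out
E
python3 - <<'E'
from ring import *
im=cv2.imread("pics/w1.png")[:,:,::-1];c=dict(np.load("w1.npz"))
for t in(120,140,160):
  print(t,bright(im,(285,8,350,80),t),bright(im,(140,130,200,185),t))
for t in (25,35,45):print(bright(im,(305,145,380,220),t,False))
save("w1z.png",im,(270,0,400,100),6)
for n,p,z in(("b",(316.5,41),42),("c",(170,155),12),("r",(342,183),12)):print(n,plane(c,p,z))
E
```

```text
120 [(315.21, 43.12, (np.float64(69.6), np.float64(76.8)), 21, 2940.0), (315.03, 42.06, (np.float64(24.9), np.float64(30.9)), 177, 591.5)] [(168.06, 165.9, (np.float64(50.0), np.float64(55.8)), 92, 1662.5), (169.06, 156.19, (np.float64(22.6), np.float64(24.2)), 136, 427.0)]
140 [(341.88, 23.81, (np.float64(1.5), np.float64(14.7)), 111, 8.5), (315.91, 41.41, (np.float64(46.5), np.float64(50.7)), 16, 1837.0), (315.6, 41.75, (np.float64(26.8), np.float64(30.9)), 3, 653.5)] [(188.69, 177.82, (np.float64(1.2), np.float64(20.0)), 106, 6.0), (167.96, 156.52, (np.float64(34.9), np.float64(37.4)), 86, 948.5), (168.99, 156.1, (np.float64(22.9), np.float64(24.8)), 134, 444.5)]
160 [(316.1, 41.45, (np.float64(45.5), np.float64(49.8)), 9, 1780.0), (316.03, 41.6, (np.float64(28.4), np.float64(31.2)), 9, 695.0)] [(168.94, 156.04, (np.float64(32.5), np.float64(35.9)), 140, 914.5), (168.85, 156.15, (np.float64(23.6), np.float64(25.4)), 135, 469.5)]
[(342.27, 183.84, (np.float64(52.8), np.float64(54.3)), 62, 2246.0), (342.94, 185.19, (np.float64(28.0), np.float64(30.2)), 58, 660.5)]
[(342.44, 183.7, (np.float64(53.1), np.float64(54.8)), 67, 2282.0), (343.03, 185.09, (np.float64(28.0), np.float64(29.4)), 64, 644.0)]
[(342.46, 183.68, (np.float64(53.4), np.float64(54.9)), 63, 2299.5), (343.04, 185.03, (np.float64(27.8), np.float64(29.1)), 60, 634.0)]
b [ 597.69975685 -190.25688788   42.        ]
c [450.25689664 -76.47520428  12.        ]
r [ 476.77519379 -265.44083173   12.        ]
```

View pics/w1z.png

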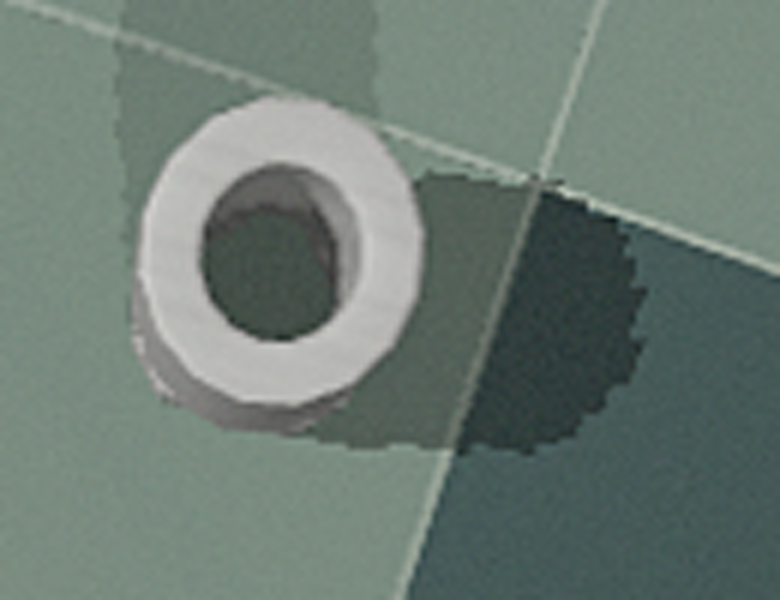

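Run:
```python
from h import *
t=np.mean([vision.capture("scene").astype(float) for _ in range(4)],0).astype(np.uint8)
a=cv2.resize(t[205:245,225:270],None,fx=12,fy=12,interpolation=cv2.INTER_CUBIC)
b=cv2.resize(t[185:265,345:405],None,fx=6,fy=6,interpolation=cv2.INTER_CUBIC)
b=np.vstack([b])[:480]
save("s2.png",np.hstack([a[:480,:],b[:480,:220]])) if 0 else (save("s2.png",a),save("s3.png",b))
c=vision.calibration("scene")
for z in(0,42):print(proj(c,(597.5,-192,z)))
```

```text
[246.01071794 232.05540581]
[245.60864394 221.59633135]
```

View pics/s2.png

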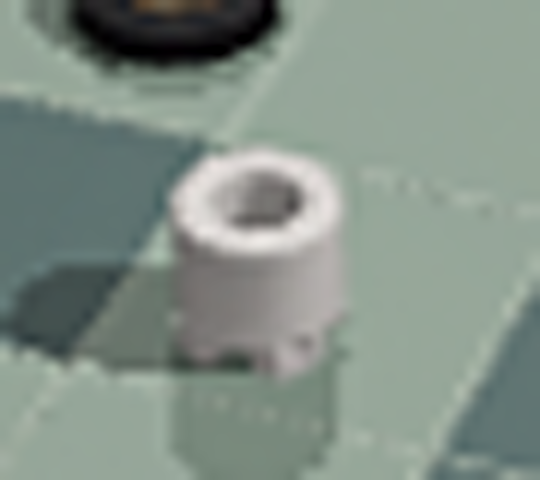

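View pics/s3.png

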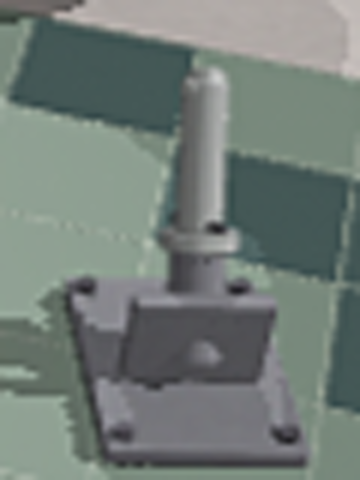

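Run:
```python
from h import *
c=vision.calibration("scene")
B=np.array([597.5,-191.,0])
import itertools
for a in range(-60,120,10):
    u=np.array([np.cos(np.radians(a)),np.sin(np.radians(a)),0])
    print(a,proj(c,B+22*u+[0,0,4]).round(1),proj(c,B+22*u+[0,0,0]).round(1))
print(proj(c,B+[0,0,42]))
```

```text
-60 [239.3 231.9] [239.3 232.9]
-50 [239.5 232.7] [239.6 233.7]
-40 [240.  233.4] [240.  234.4]
-30 [240.6 234.1] [240.7 235. ]
-20 [241.4 234.6] [241.5 235.6]
-10 [242.4 235.1] [242.5 236.1]
0 [243.5 235.4] [243.5 236.4]
10 [244.7 235.7] [244.7 236.6]
20 [245.9 235.7] [246.  236.7]
30 [247.2 235.7] [247.2 236.6]
40 [248.4 235.5] [248.4 236.4]
50 [249.5 235.1] [249.6 236.1]
60 [250.6 234.7] [250.6 235.6]
70 [251.5 234.1] [251.5 235.1]
80 [252.2 233.4] [252.3 234.4]
90 [252.8 232.7] [252.8 233.7]
100 [253.1 232. ] [253.2 232.9]
110 [253.3 231.2] [253.3 232.2]
[245.90909215 221.66706745]
```

```bash
cat >> h.py <<'E'
def Rx(xt,yt):
    xt=np.asarray(xt,float);xt/=np.linalg.norm(xt);yt=np.asarray(yt,float);yt=yt-xt*(xt@yt);yt/=np.linalg.norm(yt)
    return R.from_matrix(np.c_[xt,yt,np.cross(xt,yt)])
def shot(n,tag,k=1):
    c=vision.calibration(n);im=vision.capture(n);cv2.imwrite(f"pics/{tag}.png",im[:,:,::-1]);np.savez(tag+".npz",K=c["K"],k1=c["k1"],extrinsics=c["extrinsics"]);return im,c
def load(tag): return cv2.imread(f"pics/{tag}.png")[:,:,::-1],dict(np.load(tag+".npz"))
def go(P,Rt):
    a,b=delta(P,Rt);print("turn",a.round(3),"deg",np.degrees(np.linalg.norm(a)).round(1),"shift",b.round(2),"len",np.linalg.norm(b).round(2))
E
python3 - <<'E'
from h import *
a=np.radians(25)
go((526,-260,62),Rx((0,np.sin(a),-np.cos(a)),(1,0,0)))
E
```

```text
turn [0.299 0.433 0.066] deg 30.4 shift [16.94  4.57  7.89] len 19.24
```

```bash
python3 -m pendant '[[0.1,0.14,0.02,4,1.1,1.9,1],[0.2,0.28,0.044,8.5,2.2,3.9,1],[0.3,0.43,0.066,13,3.4,6,1],[0.3,0.43,0.066,16.9,4.6,7.9,1],[0.3,0.43,0.066,16.9,4.6,7.9,1]]'
python3 - <<'E'
from h import *
im,c=shot("wrist","w2");save("w2z.png",im,(110,30,310,180),4);print(pose()[0],proj(c,(597.5,-191,42)))
E
```

```text
time_s: 2.28
eef_pos: [525.7, -259.4, 59.1]
ee_rot: [0.378, 0.596, 0.597, -0.381]
force: [0.0, -0.2, 0.9]
grip_width: 0.999
[ 526.21265185 -259.30477001   61.60633671] [177.10108739 112.88294694]
```

View pics/w2z.png

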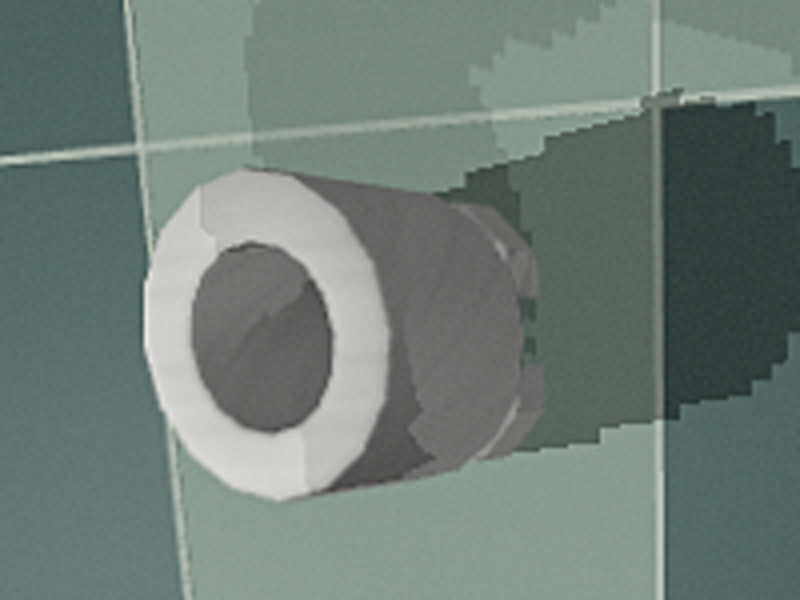

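Run:
```python
from ring import *
im,c=load("w2")
print(bright(im,(140,60,212,160),140),bright(im,(140,60,212,160),160))
print(bright(im,(140,60,212,160),150))
for p in((176.8,113.5),(177,112)):print(plane(c,p,42))
B=plane(c,(176.8,113.5),42);print(proj(c,(*B[:2],0)))
for z in(2,4,6):
  q=plane(c,(242.3,112),z);d=q[:2]-B[:2];print(z,np.hypot(*d),np.degrees(np.arctan2(d[1],d[0])))
for a in range(-120,-50,5):print(a,proj(c,(B[0]+22*np.cos(np.radians(a)),B[1]+22*np.sin(np.radians(a)),4)).round(1))
```

```text
[(174.77, 105.18, (np.float64(70.0), np.float64(101.2)), 3, 4011.5), (175.09, 114.0, (np.float64(36.0), np.float64(49.3)), 170, 1390.0)] [(174.84, 114.47, (np.float64(60.7), np.float64(84.3)), 177, 3787.5), (175.11, 114.1, (np.float64(36.5), np.float64(49.7)), 170, 1423.5), (137.42, 64.07, (np.float64(14.5), np.float64(19.7)), 0, 16.0)]
[(189.69, 62.36, (np.float64(1.0), np.float64(18.3)), 85, 0.5), (172.46, 111.26, (np.float64(61.6), np.float64(99.9)), 167, 3898.5), (175.08, 114.02, (np.float64(36.2), np.float64(49.4)), 170, 1401.5)]
[ 597.18037573 -190.75501429   42.        ]
[ 597.95923639 -190.98010929   42.        ]
[221.40621879 113.21703059]
2 17.047153800322743 -87.77889711350748
4 18.255396362648007 -87.95163409943028
6 19.463784250721094 -88.10292394569844
-120 [244.  131.4]
-115 [245.2 128.6]
-110 [246.1 125.7]
-105 [246.8 122.7]
-100 [247.3 119.5]
-95 [247.6 116.3]
-90 [247.6 113.1]
-85 [247.4 109.8]
-80 [247.  106.6]
-75 [246.3 103.4]
-70 [245.4 100.2]
-65 [244.2  97.2]
-60 [242.9  94.3]
-55 [241.3  91.5]
```

Run:
```python
from h import *
go((597.2,-190.2,100),Rx((0,0,-1),(1,0,0)))
im,c=load("w2");print(plane(c,(175.6,114.1),42));im,c=load("w1");print(plane(c,(316.05,41.5),42))
```

```text
turn [-0.001 -0.435  0.001] deg 24.9 shift [-0.58  7.09 -7.89] len 10.62
[ 596.87255115 -189.88209848   42.        ]
[ 597.17992948 -190.001615     42.        ]
```

```bash
python3 -m pendant '[[0,-0.14,0,-2.5,1.8,-1.5,1],[0,-0.28,0,-2,4,-4.2,1],[0,-0.435,0,-0.6,7.1,-7.9,1],[0,-0.435,0,-0.6,7.1,-7.9,1],[0,-0.435,0,-0.6,7.1,-7.9,1]]'
python3 - <<'E'
from h import *
go((597.1,-190,14),Rx((0,0,-1),(1,0,0)))
E
```

```text
time_s: 2.95
eef_pos: [597.6, -190.0, 102.8]
ee_rot: [0.501, 0.5, 0.499, -0.5]
force: [1.2, -0.5, 0.0]
grip_width: 0.998
turn [ 0.001  0.002 -0.002] deg 0.2 shift [ 8.88 -0.07 -0.02] len 8.88
```

```bash
python3 -m pendant '[[0,0,0,4.5,0,0,1],[0,0,0,8.8,-0.05,0,1],[0,0,0,8.8,-0.05,0,1],[0,0,0,8.8,-0.05,0,0.4],[0,0,0,8.8,-0.05,0,0.4]]' 40
python3 -m pendant '[[0,0,0,0,0,0,0.4],[0,0,0,0,0,0,0.4],[0,0,0,0,0,0,0.4],[0,0,0,0,0,0,0.4],[0,0,0,0,0,0,0.4]]' 40
python3 - <<'E'
from h import *
im,c=shot("wrist","w3");print(pose()[0])
E
```

```text
time_s: 3.58
eef_pos: [598.0, -191.2, 15.2]
ee_rot: [0.501, 0.5, 0.498, -0.5]
force: [-0.8, -0.3, 0.2]
grip_width: 0.604
time_s: 4.2
eef_pos: [597.9, -191.0, 15.0]
ee_rot: [0.501, 0.5, 0.499, -0.5]
force: [-2.6, -0.2, 6.0]
grip_width: 0.507
[ 597.87154272 -190.95519261   15.03501134]
```

View pics/w3.png

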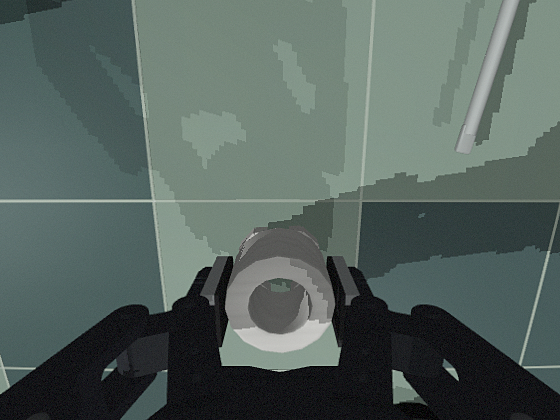

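Run:
```python
from h import *
s=vision.calibration("scene");t=vision.calibration("top")
T=tri(s,(378.7,197.5),t,(184.5,240));F=tri(s,(377.8,224.8),t,(186,227.5))
print(T,F);d=T[0]-F[0];print(np.linalg.norm(d),d/np.linalg.norm(d))
from ring import *
im,c=load("w3");print(bright(im,(225,250,335,350),150))
```

```text
(array([475.94178118, 182.87743518, 145.54934638]), np.float64(3.4157010849656544)) (array([520.98304382, 195.99821573,  80.73510539]), np.float64(1.3048572331829569))
80.01097460257998 [-0.56293856 -0.16398726  0.81006689]
[(283.87, 334.66, (np.float64(29.2), np.float64(94.9)), 86, 1527.5)]
```

```bash
python3 -m pendant '[[0,0,0,-5,0,0,0.4],[0,0,0,-10,0,0,0.4],[0,0,0,-13,-2,-5,0.4],[0,0,0,-15,-5,-11,0.4],[0,0,0,-16,-8,-17,0.4]]'
python3 - <<'E'
from h import *
f=np.radians(16.3);a=np.array([-.5*np.cos(f),-.5*np.sin(f),.866]);y=np.array([.866*np.cos(f),.866*np.sin(f),.5])
go(np.array([478,184,147])+60*a-50*y,Rx(-a,y))
E
```

```text
time_s: 4.88
eef_pos: [522.1, -30.0, 172.4]
ee_rot: [0.501, 0.5, 0.499, -0.5]
force: [0.9, 0.4, -1.0]
grip_width: 0.51
turn [-0.278  0.077  0.518] deg 34.0 shift [ -0.23 -11.45 -19.33] len 22.47
```

```bash
python3 -m pendant '[[-0.09,0.02,0.17,0,-2.8,-4.6,0.4],[-0.18,0.04,0.34,-0.1,-5.6,-9.2,0.4],[-0.278,0.077,0.518,-0.2,-8.4,-14,0.4],[-0.278,0.077,0.518,-0.2,-11,-18.4,0.4],[-0.278,0.077,0.518,-0.2,-11,-18.4,0.4]]'
python3 - <<'E'
from h import *
im,c=shot("wrist","w4")
f=np.radians(16.3);a=np.array([-.5*np.cos(f),-.5*np.sin(f),.866]);y=np.array([.866*np.cos(f),.866*np.sin(f),.5])
go(np.array([478,184,147])+60*a-50*y,Rx(-a,y))
E
```

```text
time_s: 5.5
eef_pos: [410.6, 154.9, 172.8]
ee_rot: [0.656, 0.555, 0.439, -0.262]
force: [0.6, -0.8, -1.5]
grip_width: 0.506
turn [ 0.003 -0.002  0.001] deg 0.2 shift [-0.15 -0.1  -1.06] len 1.07
```

View pics/w4.png

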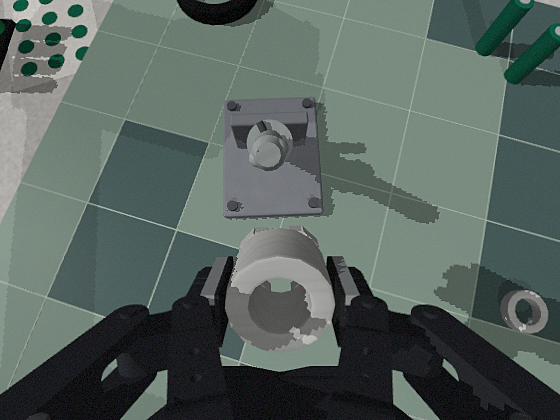

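Run:
```python
from h import *
im,c=load("w4");save("w4z.png",im,(210,85,340,225),5)
for q in((478,184,147),(520,196,78)):print(proj(c,q))
```

```text
[265.83526117 149.3155024 ]
[270.27055599 135.18110543]
```

View pics/w4z.png

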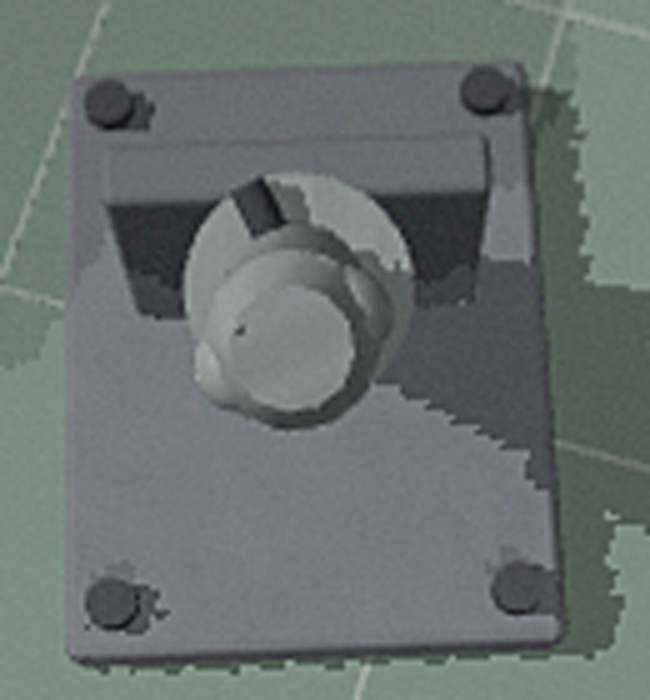

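```bash
python3 -m pendant '[[0,0,0,0,0,-4,0.4],[0,0,0,0,0,-8,0.4],[0,0,0,0,0,-8,0.4],[0,0,0,0,0,-8,0.4],[0,0,0,0,0,-8,0.4]]'
python3 - <<'E'
from h import *
im,c=shot("wrist","w5");save("w5z.png",im,(320,70,460,220),5);print(pose()[0])
E
```

```text
time_s: 6.18
eef_pos: [391.0, 228.3, 172.5]
ee_rot: [0.656, 0.556, 0.437, -0.264]
force: [-0.4, 0.1, -1.6]
grip_width: 0.506
[390.87985728 228.413182   172.48765759]
```

View pics/w5z.png

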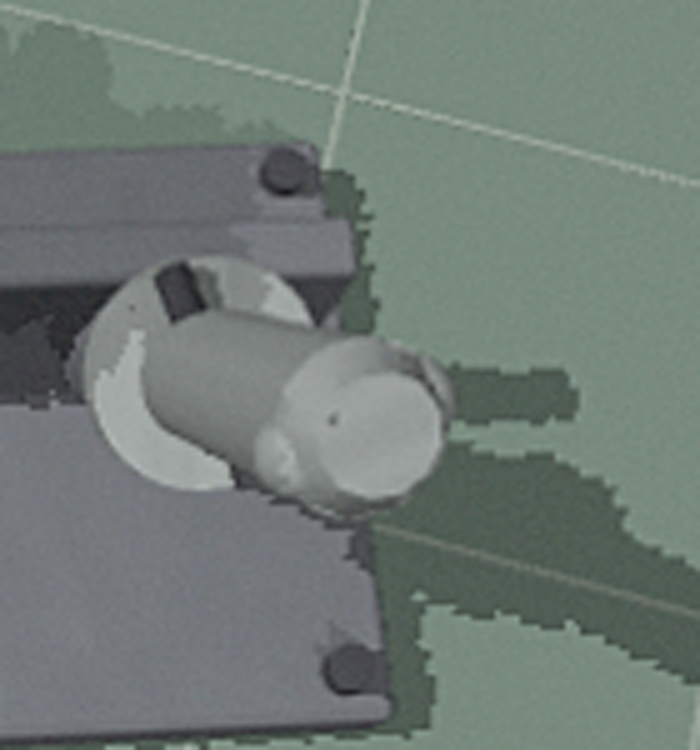

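Run:
```python
from h import *
_,a=load("w4");_,b=load("w5")
F=tri(a,(269.5,141.6),b,(359.2,144.2));T=tri(a,(268.6,154),b,(395,157))
print(F,T);d=T[0]-F[0];L=np.linalg.norm(d);u=d/L;print(L,u,np.degrees(np.arccos(u[2])),np.degrees(np.arctan2(-u[1],-u[0])))
# pin end
P=tri(a,(210+(250/5)-.4,85+187/5-.4),b,(320+173/5-.4,70+275/5-.4));print(P)
# tip face size in view
for c,px,r,D in((a,(268.6,154),12,T[0]),(b,(395,157),12.8,T[0])):
    print(np.linalg.norm(proj(c,D+[0,0,0])-px))
```

```text
(array([515.11591002, 195.27270467,  75.2031442 ]), np.float64(0.7247717689143605)) (array([475.42261828, 181.47359538, 147.08510792]), np.float64(0.24279799211319736))
83.26457551543116 [-0.47671283 -0.16572605  0.86329586] 30.31131872538486 19.16966791483375
(array([521.4390998 , 204.91266412,  92.42284303]), np.float64(0.5959846520372969))
0.20586469571447216
0.20617342746014505
```

Run:
```python
from h import *
_,a=load("w4")
q=[plane(a,(210+x/5-.4,85+y/5-.4),12) for x,y in((112,105),(487,92),(112,603),(520,588))]
for i,j in((0,1),(2,3),(2,0),(3,1)):
    d=q[j]-q[i];print(np.linalg.norm(d).round(1),np.degrees(np.arctan2(d[1],d[0])).round(1))
```

```text
81.0 -71.2
81.5 -71.2
111.1 18.6
111.1 18.8
```

```bash
cat > sp.py <<'E'
from h import *
f=np.radians(18.75);U=np.array([-.5*np.cos(f),-.5*np.sin(f),np.sqrt(.75)]);Y=np.array([np.sqrt(.75)*np.cos(f),np.sqrt(.75)*np.sin(f),.5]);Z=np.cross(-U,Y)
T=np.array([475.4,181.5,147.1]);S=T-80*U
E
python3 - <<'E'
from sp import *
print(S)
_,a=load("w4");_,b=load("w5")
for c,fl,pe,pi in((a,(269.5,141.6),(250,187),(266,225)),(b,(359.2,144.2),(173,275),(190,318))):
    off=(210,85) if c is a else (320,70)
    print("seat px",proj(c,S),"obs",fl)
    for e in(pe,pi):
        px=(off[0]+e[0]/5-.4,off[1]+e[1]/5-.4)
        o,d=ray(c,px);P0=S+7*U;q=o+d*(((P0-o)@U)/(d@U))-P0
        o2,d2=ray(c,fl);s=o2+d2*(((S-o2)@U)/(d2@U))-S
        print("y,z",q@Y,q@Z,"ang from Y toward Z",np.degrees(np.arctan2(q@Z,q@Y)),"flange off",s@Y,s@Z,"rel",np.degrees(np.arctan2((q-s)@Z,(q-s)@Y)))
# bushing in hand
E
```

```text
[513.27720518 194.35757861  77.8179677 ]
seat px [269.80068728 142.90956165] obs (269.5, 141.6)
y,z 17.229532587683398 -7.355119204676438 ang from Y toward Z -23.117162705354147 flange off 1.0768299239577994 -0.20588605993992914 rel -23.874320525919654
y,z 11.255098670959686 -5.084076820654653 ang from Y toward Z -24.309322952981166 flange off 1.0768299239577994 -0.20588605993992914 rel -25.607239963081465
seat px [360.55110421 144.65247006] obs (359.2, 144.2)
y,z 16.632940610124727 -7.368005788004665 ang from Y toward Z -23.892228464667845 flange off 0.41270519943311035 -1.1393369656231036 rel -21.007092423740346
y,z 9.841420060407236 -4.47383673380437 ang from Y toward Z -24.446193439997085 flange off 0.41270519943311035 -1.1393369656231036 rel -19.47632849471882
```

Run:
```python
from h import *
im,c=load("w4");save("w4b.png",im,(215,220,345,360),5)
p=np.load("w4.npz")
```

```text
(no output)
```

View pics/w4b.png

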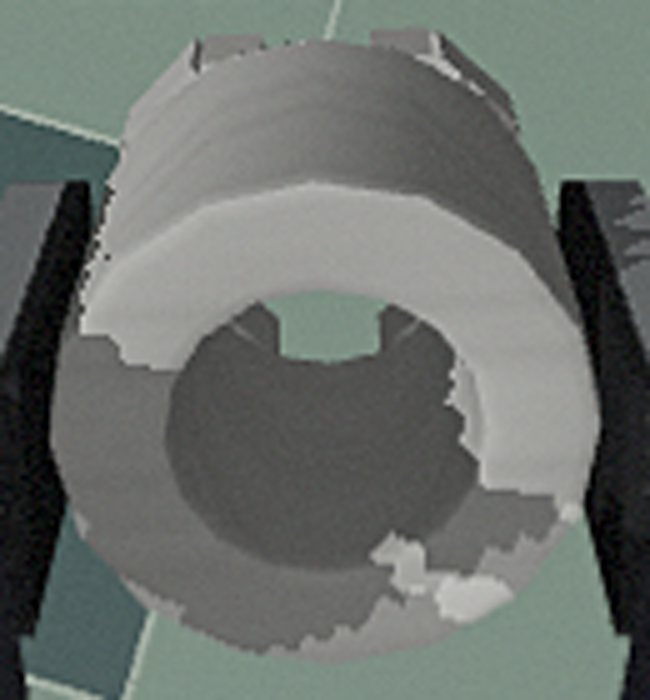

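Run:
```python
from sp import *
E=np.load("w3.npz")["extrinsics"]
_,c=load("w4")
# tool->cam fixed
M=np.array([[0,.283,-.959],[0,.959,.283],[1,0,0.]]);o=np.array([-141.4,71.1,-.65])
c2=dict(K=c["K"],k1=c["k1"],extrinsics=np.block([[M,o[:,None]],[np.zeros((1,3)),1]]))
for px in((279.6,305.8),(280,306)):
    oo,d=ray(c2,px)
    for x in(-25,-27,-29):print(px,x,(oo+d*(x-oo[0])/d[0]).round(2))
# pose: 10 mm above tip: bushing bottom (tool x=+15) 10 above tip
th=np.radians(-22);y=np.cos(th)*Y+np.sin(th)*Z
Rt=Rx(-U,y);print(Rt.as_matrix().round(3))
go(T+U*(15+10),Rt)
```

```text
(279.6, 305.8) -25 [-25.    -2.71  -0.59]
(279.6, 305.8) -27 [-27.    -1.45  -0.59]
(279.6, 305.8) -29 [-29.    -0.18  -0.6 ]
(280, 306) -25 [-25.    -2.81  -0.43]
(280, 306) -27 [-27.    -1.54  -0.44]
(280, 306) -29 [-29.    -0.27  -0.44]
[[ 0.473  0.64   0.605]
 [ 0.161  0.613 -0.774]
 [-0.866  0.464  0.187]]
turn [-0.423  0.02   0.006] deg 24.2 shift [3.09 4.63 6.92] len 8.88
```

```bash
cat >> sp.py <<'E'
th=np.radians(-22);y1=np.cos(th)*Y+np.sin(th)*Z;R1=Rx(-U,y1);z1=np.cross(-U,y1)
E
python3 - <<'E'
from sp import *
go(T+U*25+0.9*y1+0.5*z1,R1)
E
python3 -m pendant '[[-0.14,0,0,0.5,1.5,2.3,0.4],[-0.28,0.01,0,1,3.1,4.6,0.4],[-0.423,0.02,0.006,2,4.72,6.96,0.4],[-0.423,0.02,0.006,3.0,4.72,6.96,0.4],[-0.423,0.02,0.006,3.0,4.72,6.96,0.4]]'
python3 - <<'E'
from sp import *
go(T+U*25+0.9*y1+0.5*z1,R1)
im,c=shot("wrist","w6")
im,c=shot("scene","s6");save("s6z.png",im,(330,150,430,270),5)
E
```

```text
turn [-0.423  0.02   0.006] deg 24.2 shift [3.09 4.74 6.93] len 8.94
time_s: 6.85
eef_pos: [462.9, 178.1, 168.8]
ee_rot: [0.753, 0.41, 0.489, -0.16]
force: [-0.4, 0.2, -2.4]
grip_width: 0.503
turn [-0.001 -0.002  0.002] deg 0.2 shift [0.02 0.09 0.14] len 0.17
```

View pics/w6.png

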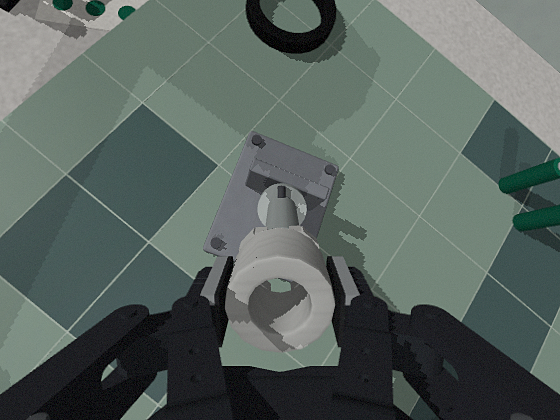

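View pics/s6z.png

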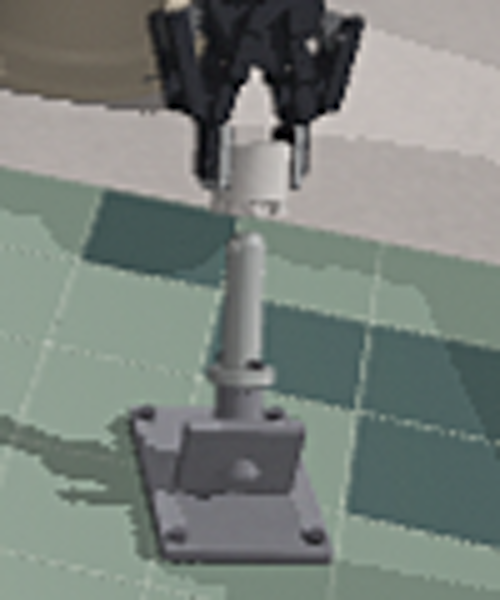

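```bash
python3 -m pendant '[[0,0,0,0.4,0.01,0.01,0.4],[0,0,0,0.8,0.01,0.01,0.4],[0,0,0,1.1,0.01,0.01,0.4],[0,0,0,1.4,0.01,0.01,0.4],[0,0,0,1.6,0.01,0.01,0.4]]'
cat > st.py <<'E'
from sp import *
import sys
s=sense();p,r=pose();F=r.inv().apply(s["force"]);q=p-S
print("t",round(s["time_s"],2),"F tool",F.round(1),"M",r.inv().apply(s["wrist_torque"]).round(2),"h",round(q@U,1),"lat y,z",round(q@y1,1),round(q@z1,1),"grip",round(s["grip_width"],3))
E
python3 st.py
```

```text
time_s: 7.58
eef_pos: [471.2, 181.0, 155.8]
ee_rot: [0.754, 0.41, 0.488, -0.158]
force: [0.7, 0.1, -1.5]
grip_width: 0.506
t 7.58 F tool [ 1.7 -0.2  0. ] M [-0.04  0.17 -0.29] h 89.6 lat y,z 1.0 -0.5 grip 0.506
```

```bash
python3 -m pendant '[[0,0,0,0.2,0,0,0.4],[0,0,0,0.4,0,0,0.4],[0,0,0,0.6,0,0,0.4],[0,0,0,0.8,0,0,0.4],[0,0,0,1.0,0,0,0.4]]'; python3 st.py
python3 -m pendant '[[0,0,0,0.2,0,0,0.4],[0,0,0,0.4,0,0,0.4],[0,0,0,0.6,0,0,0.4],[0,0,0,0.8,0,0,0.4],[0,0,0,1.0,0,0,0.4]]'; python3 st.py
```

```text
time_s: 8.2
eef_pos: [476.2, 182.5, 147.6]
ee_rot: [0.754, 0.41, 0.488, -0.158]
force: [-2.2, -3.3, 4.1]
grip_width: 0.505
t 8.2 F tool [-5.1 -1.5  2. ] M [ 0.02 -0.36 -0.45] h 79.9 lat y,z 1.3 -0.2 grip 0.505
time_s: 8.82
eef_pos: [480.8, 184.1, 138.6]
ee_rot: [0.754, 0.41, 0.488, -0.158]
force: [1.8, -2.8, 1.4]
grip_width: 0.508
t 8.82 F tool [-0.8  0.1  3.5] M [-0.05 -0.58 -0.3 ] h 69.7 lat y,z 1.1 -0.3 grip 0.508
```

```bash
python3 -m pendant '[[0,0,0,0.8,0,0.03,0.4],[0,0,0,1.6,0,0.05,0.4],[0,0,0,2.4,0,0.05,0.4],[0,0,0,3.2,0,0.05,0.4],[0,0,0,3.8,0,0.05,0.4]]'; python3 st.py
python3 -m pendant '[[0,0,0,0.2,0,0,0.4],[0,0,0,0.4,0,0,0.4],[0,0,0,0.5,0,0,0.4],[0,0,0,0.6,0,0,0.4],[0,0,0,0.7,0,0,0.4]]'; python3 st.py
```

```text
time_s: 9.45
eef_pos: [498.9, 190.1, 105.1]
ee_rot: [0.754, 0.41, 0.489, -0.158]
force: [0.5, -0.0, -0.9]
grip_width: 0.505
t 9.45 F tool [ 1.  -0.1  0.1] M [ 0.03 -0.03 -0.16] h 31.1 lat y,z 0.8 -0.4 grip 0.505
time_s: 10.07
eef_pos: [502.1, 191.0, 99.7]
ee_rot: [0.754, 0.41, 0.488, -0.158]
force: [-0.7, -0.2, -1.3]
grip_width: 0.504
t 10.07 F tool [ 0.7 -1.1 -0.5] M [-0.03  0.19 -0.34] h 24.8 lat y,z 1.0 -0.1 grip 0.504
```

```bash
for i in 1; do python3 -m pendant '[[0,0,0,0.1,0,0,0.4],[0,0,0,0.2,0,0,0.4],[0,0,0,0.3,0,0,0.4],[0,0,0,0.4,0,0,0.4],[0,0,0,0.5,0,0,0.4]]'; python3 st.py; done
```

```text
time_s: 10.7
eef_pos: [504.6, 191.8, 95.4]
ee_rot: [0.754, 0.41, 0.488, -0.158]
force: [-0.3, -0.1, -1.4]
grip_width: 0.506
t 10.7 F tool [ 1.1 -1.  -0.4] M [ 0.    0.13 -0.38] h 19.8 lat y,z 1.1 0.0 grip 0.506
```

```bash
for i in 1; do python3 -m pendant '[[0,0,0,0.1,0,0,0.4],[0,0,0,0.2,0,0,0.4],[0,0,0,0.3,0,0,0.4],[0,0,0,0.35,0,0,0.4],[0,0,0,0.4,0,0,0.4]]'; python3 st.py; done
python3 - <<'E'
from h import *
im,c=shot("wrist","w7");save("w7z.png",im,(190,110,370,260),4)
im,c=shot("scene","s7");save("s7z.png",im,(340,160,420,260),6)
E
```

```text
time_s: 11.32
eef_pos: [506.5, 192.5, 92.0]
ee_rot: [0.754, 0.41, 0.488, -0.158]
force: [0.9, 0.1, -1.9]
grip_width: 0.505
t 11.32 F tool [ 2.  -0.2  0.1] M [-0.03  0.14 -0.31] h 15.8 lat y,z 1.1 0.0 grip 0.505
```

View pics/w7z.png

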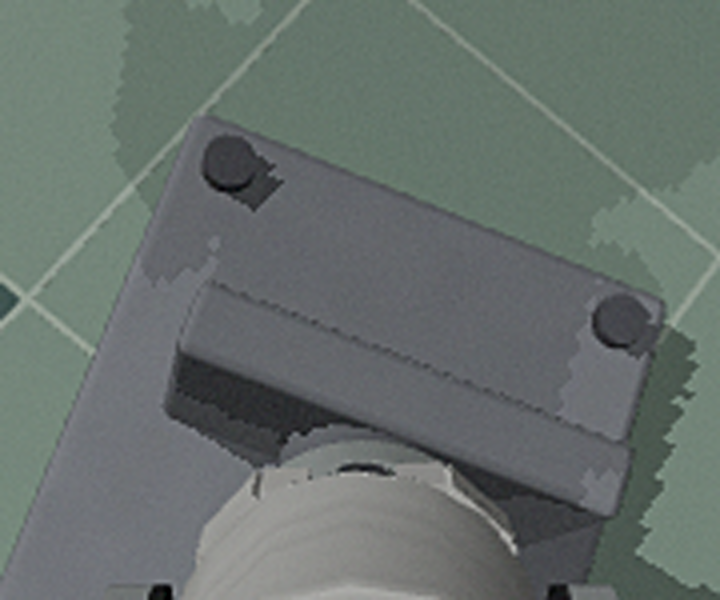

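View pics/s7z.png

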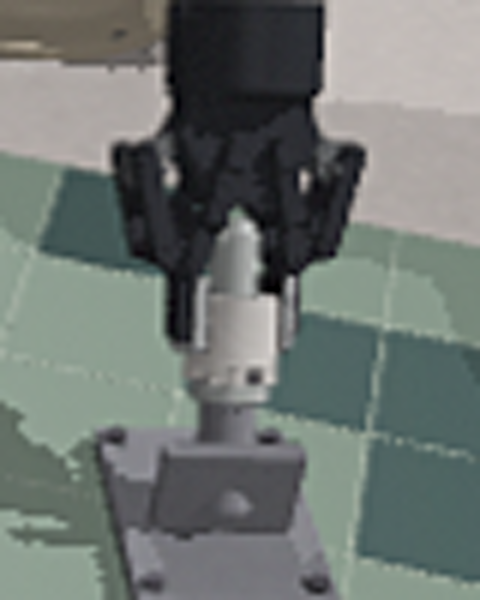

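```bash
for i in 1; do python3 -m pendant '[[0,0,0,0.04,0,0,0.4],[0,0,0,0.08,0,0,0.4],[0,0,0,0.12,0,0,0.4],[0,0,0,0.15,0,0,0.4],[0,0,0,0.15,0,0,0.4]]'; python3 st.py; done
```

```text
time_s: 12.05
eef_pos: [507.0, 192.7, 91.1]
ee_rot: [0.754, 0.41, 0.488, -0.158]
force: [-8.5, -4.0, 8.3]
grip_width: 0.507
t 12.05 F tool [-11.9  -4.1  -0.5] M [-0.02  0.08 -0.84] h 14.8 lat y,z 1.1 -0.0 grip 0.507
```

```bash
python3 -m pendant '[[0,0,0,-0.08,0,0,0.7],[0,0,0,-0.08,0,0,0.7],[0,0,0,-0.08,0,0,0.7],[0,0,0,-0.5,0,0,0.7],[0,0,0,-2,0,0,0.7]]'; python3 st.py
python3 -m pendant '[[0,0,0,-4,0,0,1],[0,0,0,-8,0,0,1],[0,0,0,-11,0,0,1],[0,0,0,-11,0,0,1],[0,0,0,-11,0,0,1]]'; python3 st.py
python3 - <<'E'
from h import *
im,c=shot("wrist","w8");save("w8z.png",im,(180,80,380,270),4)
E
```

```text
time_s: 12.68
eef_pos: [497.4, 189.4, 107.9]
ee_rot: [0.754, 0.409, 0.489, -0.158]
force: [0.7, 0.9, 0.1]
grip_width: 0.699
t 12.68 F tool [ 0.3  1.1 -0.2] M [-0.05  0.12 -0.25] h 34.4 lat y,z 0.7 -0.2 grip 0.699
time_s: 13.3
eef_pos: [445.6, 171.7, 202.6]
ee_rot: [0.754, 0.41, 0.489, -0.158]
force: [-0.7, -0.1, -1.0]
grip_width: 1.001
t 13.3 F tool [ 0.5 -0.9 -0.5] M [ 0.04  0.07 -0.2 ] h 143.7 lat y,z 0.7 -0.1 grip 1.001
```

View pics/w8z.png

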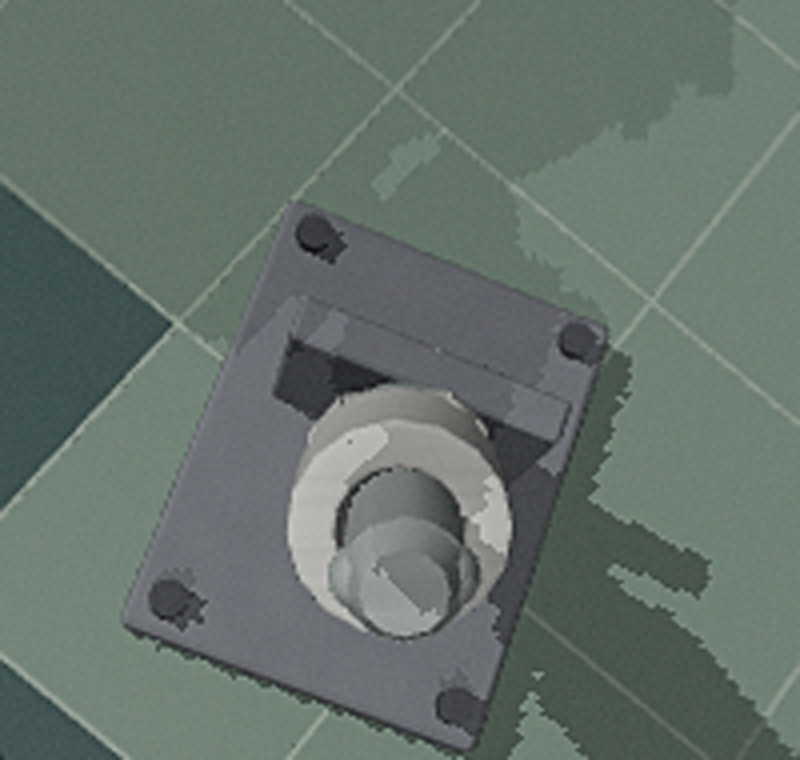

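Run:
```python
from sp import *
_,c=load("w1")
print(plane(c,(342.4,183.7),12),plane(c,(343.0,185.1),12),plane(c,(343.0,185.1),8))
go((476.5,-265.4,110),Rx((0,0,-1),(1,0,0)))
im,_=shot("scene","s8");save("s8z.png",im,(340,160,420,260),6)
```

```text
[ 476.16591291 -266.14130784   12.        ] [ 474.87852338 -267.3321765    12.        ] [ 474.31080915 -268.33494285    8.        ]
turn [ 0.697  0.015 -0.533] deg 50.3 shift [  2.41 -29.15  33.92] len 44.79
```

View pics/s8z.png

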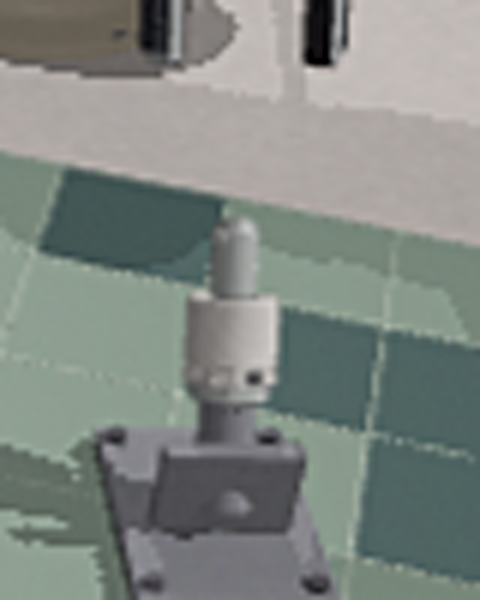

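```bash
python3 -m pendant '[[0.14,0.003,-0.107,0,-3.7,4.6,1],[0.28,0.006,-0.214,0.5,-7.8,9.3,1],[0.42,0.01,-0.32,1,-12,14,1],[0.56,0.013,-0.43,1.5,-16,18.7,1],[0.697,0.015,-0.533,2,-20.5,23.5,1]]'
python3 - <<'E'
from sp import *
go((476,-266.3,80),Rx((0,0,-1),(1,0,0)))
E
```

```text
time_s: 14.02
eef_pos: [466.7, -130.8, 134.7]
ee_rot: [-0.498, -0.501, -0.5, 0.502]
force: [1.0, 1.2, -0.3]
grip_width: 1.0
turn [-0.005 -0.001  0.003] deg 0.3 shift [ 5.45  1.01 13.55] len 14.64
```

```bash
python3 -m pendant '[[0,0,0,1,0.3,5,1],[0,0,0,3,0.7,9.5,1],[0,0,0,5,0.9,13,1],[0,0,0,5.2,0.9,13.2,1],[0,0,0,5.2,0.9,13.2,1]]'
python3 - <<'E'
from ring import *
im,c=shot("wrist","w9");save("w9.png",im)
print(pose()[0]);print(proj(c,(476,-266.3,12)))
x,y=proj(c,(476,-266.3,12)).astype(int)
for t in(25,35):print(bright(im,(max(0,x-75),max(0,y-75),x+75,y+60),t,False))
E
```

```text
time_s: 14.65
eef_pos: [475.6, -260.2, 83.3]
ee_rot: [0.5, 0.5, 0.5, -0.5]
force: [0.1, 1.0, 0.5]
grip_width: 1.0
[ 475.8520813  -260.02386306   83.8763883 ]
[288.82672587 222.7019454 ]
[(np.float64(298.91), np.float64(262.28), (np.float64(3.5), np.float64(19.6)), 78, 8.5), (np.float64(318.13), np.float64(250.83), (np.float64(5.9), np.float64(23.5)), 47, 6.5), (np.float64(288.0), np.float64(219.04), (np.float64(71.5), np.float64(87.1)), 55, 3238.5), (np.float64(262.39), np.float64(250.58), (np.float64(4.6), np.float64(12.0)), 148, 36.0), (np.float64(255.41), np.float64(242.93), (np.float64(7.3), np.float64(7.6)), 63, 34.5), (np.float64(265.01), np.float64(241.03), (np.float64(7.7), np.float64(11.9)), 49, 52.5), (np.float64(321.96), np.float64(228.31), (np.float64(8.7), np.float64(11.8)), 46, 72.0), (np.float64(315.45), np.float64(225.89), (np.float64(5.7), np.float64(9.6)), 6, 34.0), (np.float64(324.81), np.float64(220.69), (np.float64(11.6), np.float64(20.3)), 107, 151.5), (np.float64(262.52), np.float64(215.44), (np.float64(8.8), np.float64(22.2)), 22, 116.0), (np.float64(317.05), 
[... 356 characters left out ...]
.float64(197.22), (np.float64(5.9), np.float64(14.9)), 88, 54.0), (np.float64(280.11), np.float64(195.72), (np.float64(9.8), np.float64(14.8)), 89, 102.0), (np.float64(308.18), np.float64(190.69), (np.float64(7.3), np.float64(12.5)), 51, 64.0), (np.float64(271.11), np.float64(192.34), (np.float64(12.7), np.float64(19.7)), 79, 149.0), (np.float64(298.52), np.float64(189.73), (np.float64(8.2), np.float64(12.1)), 25, 60.0), (np.float64(284.36), np.float64(185.01), (np.float64(10.5), np.float64(22.0)), 91, 130.5)]
[(np.float64(289.79), np.float64(221.36), (np.float64(87.2), np.float64(88.7)), 79, 6074.0), (np.float64(289.82), np.float64(224.53), (np.float64(43.9), np.float64(46.2)), 88, 1590.5)]
```

View pics/w9.png

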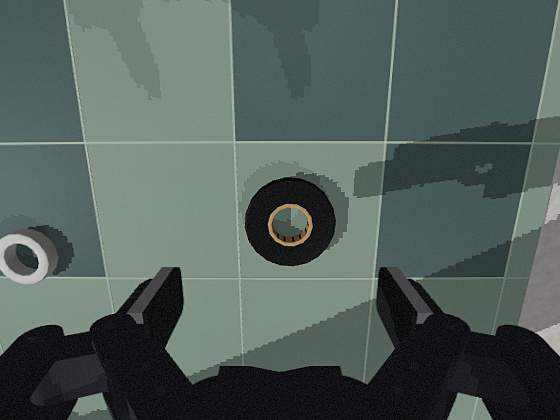

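```bash
python3 -m pendant '[[0,0,0,4,0.03,0.7,1],[0,0,0,7,0.05,0.7,1],[0,0,0,8.2,0.05,0.7,1],[0,0,0,8.6,0.05,0.7,1],[0,0,0,8.6,0.05,0.7,0.65]]' 30
python3 -m pendant '[[0,0,0,0,0,0,0.65],[0,0,0,0,0,0,0.65],[0,0,0,0,0,0,0.65],[0,0,0,0,0,0,0.65],[0,0,0,-0.3,0,0,0.65]]' 30
python3 st.py
```

```text
time_s: 15.32
eef_pos: [476.8, -267.9, -1.1]
ee_rot: [0.501, 0.5, 0.499, -0.499]
force: [-0.5, -0.2, 0.2]
grip_width: 0.814
time_s: 15.95
eef_pos: [476.5, -268.0, 1.6]
ee_rot: [0.5, 0.5, 0.499, -0.5]
force: [-0.1, 0.0, -0.6]
grip_width: 0.713
t 15.95 F tool [ 0.6 -0.1 -0. ] M [ 0.   -0.05  0.05] h 25.7 lat y,z -342.2 321.2 grip 0.713
```

```bash
python3 -m pendant '[[0,0,0,-5,0,0,0.65],[0,0,0,-9,0,-2,0.65],[0,0,0,-12,0,-6,0.65],[0,0,0,-15,0,-12,0.65],[0,0,0,-17,0,-18,0.65]]'
python3 - <<'E'
from sp import *
im,c=shot("wrist","w10")
go(S+U*125,Rx(-U,Y))
E
```

```text
time_s: 16.58
eef_pos: [476.1, -91.6, 170.9]
ee_rot: [0.501, 0.501, 0.499, -0.5]
force: [0.7, 0.1, 0.4]
grip_width: 0.71
turn [-0.317  0.085  0.514] deg 34.9 shift [ -1.28  -2.13 -26.03] len 26.15
```

View pics/w10.png

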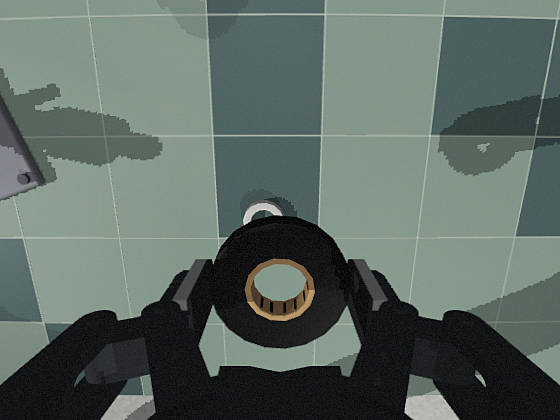

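```bash
python3 -m pendant '[[-0.1,0.03,0.17,-0.3,-0.6,-5,0.65],[-0.2,0.05,0.34,-0.7,-1.2,-10,0.65],[-0.317,0.085,0.514,-1.1,-1.8,-15.5,0.65],[-0.317,0.085,0.514,-1.2,-2.1,-21,0.65],[-0.317,0.085,0.514,-1.2,-2.1,-25,0.65]]'
python3 - <<'E'
from sp import *
go(S+U*108+0.7*Y,Rx(-U,Y))
E
```

```text
time_s: 17.25
eef_pos: [454.2, 158.7, 181.9]
ee_rot: [0.661, 0.547, 0.449, -0.25]
force: [0.2, -1.2, 0.0]
grip_width: 0.716
turn [-0.002  0.     0.002] deg 0.2 shift [ 1.58  0.7  -1.48] len 2.28
```

```bash
python3 -m pendant '[[0,0,0,0,0.5,-0.9,0.65],[0,0,0,0.5,0.7,-1.2,0.65],[0,0,0,1.3,0.7,-1.2,0.65],[0,0,0,1.3,0.7,-1.2,0.65],[0,0,0,1.3,0.7,-1.2,0.65]]'
cat > st0.py <<'E'
from sp import *
s=sense();p,r=pose();F=r.inv().apply(s["force"]);q=p-S
print("t",round(s["time_s"],2),"F tool",F.round(1),"M",r.inv().apply(s["wrist_torque"]).round(2),"h",round(q@U,1),"lat y,z",round(q@Y,1),round(q@Z,1),"grip",round(s["grip_width"],3))
go(S+U*108+0.7*Y,Rx(-U,Y))
E
python3 st0.py
python3 - <<'E'
from h import *
im,c=shot("wrist","w11");save("w11z.png",im,(180,120,380,360),3)
E
```

```text
time_s: 17.88
eef_pos: [463.2, 172.0, 173.4]
ee_rot: [0.661, 0.547, 0.449, -0.251]
force: [0.4, 0.5, -0.4]
grip_width: 0.712
t 17.88 F tool [ 0.6  0.3 -0.3] M [-0.02  0.03 -0.29] h 110.1 lat y,z 0.6 5.1 grip 0.712
turn [-0.004  0.001  0.004] deg 0.3 shift [ 0.21  0.01 -0.51] len 0.55
```

View pics/w11z.png

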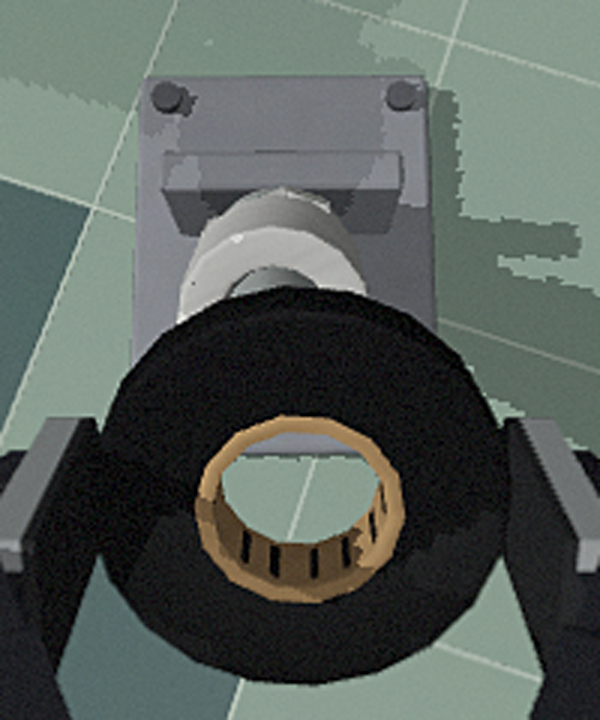

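```bash
python3 -m pendant '[[0,0,0,0.5,0,-0.5,0.65],[0,0,0,1.2,0,-0.5,0.65],[0,0,0,2,0,-0.5,0.65],[0,0,0,2.5,0,-0.5,0.65],[0,0,0,2.8,0,-0.5,0.65]]';python3 st0.py
python3 -m pendant '[[0,0,0,0.2,0,0,0.65],[0,0,0,0.4,0,0,0.65],[0,0,0,0.5,0,0,0.65],[0,0,0,0.6,0,0,0.65],[0,0,0,0.7,0,0,0.65]]';python3 st0.py
```

```text
time_s: 18.55
eef_pos: [474.9, 181.7, 148.9]
ee_rot: [0.661, 0.547, 0.449, -0.251]
force: [-0.2, 0.5, -0.4]
grip_width: 0.712
t 18.55 F tool [ 0.3 -0.2 -0.5] M [-0.    0.02 -0.28] h 81.8 lat y,z 0.5 -0.3 grip 0.712
turn [-0.003  0.001  0.004] deg 0.3 shift [-2.62  0.01  0.03] len 2.62
time_s: 19.18
eef_pos: [478.1, 182.8, 143.3]
ee_rot: [0.661, 0.547, 0.449, -0.251]
force: [0.2, 0.2, -0.2]
grip_width: 0.711
t 19.18 F tool [ 0.3  0.2 -0.1] M [-0.01  0.   -0.27] h 75.2 lat y,z 0.7 -0.3 grip 0.711
turn [-0.003  0.001  0.003] deg 0.3 shift [-3.28 -0.01  0.04] len 3.28
```

```bash
python3 -m pendant '[[0,0,0,0.2,0,0,0.65],[0,0,0,0.4,0,0,0.65],[0,0,0,0.6,0,0,0.65],[0,0,0,0.8,0,0,0.65],[0,0,0,1.0,0,0,0.65]]';python3 st0.py
python3 -m pendant '[[0,0,0,0.2,0,0,0.65],[0,0,0,0.4,0,0,0.65],[0,0,0,0.6,0,0,0.65],[0,0,0,0.8,0,0,0.65],[0,0,0,1.0,0,0,0.65]]';python3 st0.py
```

```text
time_s: 19.8
eef_pos: [483.2, 184.3, 134.7]
ee_rot: [0.661, 0.547, 0.449, -0.251]
force: [1.8, -3.1, 3.0]
grip_width: 0.715
t 19.8 F tool [-2.2  2.1  3.6] M [-0.05 -0.53  0.09] h 65.1 lat y,z 0.9 -0.2 grip 0.715
turn [-0.003  0.001  0.003] deg 0.2 shift [-4.29 -0.04  0.02] len 4.29
time_s: 20.42
eef_pos: [487.7, 186.0, 125.9]
ee_rot: [0.661, 0.547, 0.449, -0.251]
force: [2.2, -2.9, 2.3]
grip_width: 0.711
t 20.43 F tool [-1.4  2.2  3.5] M [ 0.05 -0.47  0.29] h 55.1 lat y,z 0.7 -0.3 grip 0.711
turn [-0.003  0.001  0.003] deg 0.3 shift [-5.29 -0.02  0.03] len 5.29
```

```bash
python3 -m pendant '[[0,0,0,0.3,0.02,0.04,0.65],[0,0,0,0.6,0.02,0.04,0.65],[0,0,0,0.9,0.02,0.04,0.65],[0,0,0,1.1,0.02,0.04,0.65],[0,0,0,1.3,0.02,0.04,0.65]]';python3 st0.py
python3 -m pendant '[[0,0,0,0.04,0,0,0.65],[0,0,0,0.08,0,0,0.65],[0,0,0,0.12,0,0,0.65],[0,0,0,0.16,0,0,0.65],[0,0,0,0.2,0,0,0.65]]';python3 st0.py
```

```text
time_s: 21.05
eef_pos: [493.9, 187.8, 114.6]
ee_rot: [0.661, 0.547, 0.449, -0.251]
force: [1.3, 0.9, 4.3]
grip_width: 0.714
t 21.05 F tool [-3.   3.4 -0.5] M [-0.   -0.01  0.26] h 42.1 lat y,z 0.7 -0.0 grip 0.714
turn [-0.003  0.001  0.004] deg 0.3 shift [-6.59 -0.02  0.  ] len 6.59
time_s: 21.68
eef_pos: [494.6, 188.0, 113.7]
ee_rot: [0.661, 0.547, 0.449, -0.251]
force: [-12.8, -6.2, 22.0]
grip_width: 0.712
t 21.68 F tool [-26.1  -1.3   1.8] M [ 0.02 -0.2  -0.64] h 40.9 lat y,z 0.8 0.0 grip 0.712
turn [-0.002  0.001  0.003] deg 0.2 shift [-6.71 -0.03  0.  ] len 6.71
```

```bash
python3 -m pendant '[[0,0,0,-0.2,0,0,0.65],[0,0,0,-0.2,0,0,0.9],[0,0,0,-0.2,0,0,0.9],[0,0,0,-1,0,0,0.9],[0,0,0,-4,0,0,0.9]]';python3 st0.py
python3 -m pendant '[[0,0,0,-4,0,0,1],[0,0,0,-6.5,0,0,1],[0,0,0,-7,-1,1,1],[0,0,0,-7,-2,2,1],[0,0,0,-7,-2,2,1]]'
python3 - <<'E'
from sp import *
im,c=shot("wrist","w12");save("w12z.png",im,(180,40,400,270),3)
im,c=shot("scene","s12");save("s12z.png",im,(340,160,420,260),6)
go((450.2,-76.5,90),Rx((0,0,-1),(1,0,0)))
E
```

```text
time_s: 22.3
eef_pos: [475.1, 181.5, 147.1]
ee_rot: [0.66, 0.546, 0.45, -0.252]
force: [0.3, 0.4, 1.0]
grip_width: 0.9
t 22.3 F tool [-0.6  0.8 -0.3] M [-0.01 -0.03 -0.22] h 80.2 lat y,z -0.2 -0.1 grip 0.9
turn [-0.003  0.     0.007] deg 0.4 shift [-2.78  0.07  0.01] len 2.79
time_s: 22.92
eef_pos: [432.5, 145.6, 198.5]
ee_rot: [0.66, 0.547, 0.449, -0.252]
force: [-0.5, -0.1, 0.7]
grip_width: 1.0
turn [ 0.317 -0.085 -0.516] deg 35.0 shift [  6.71 -10.14  21.66] len 24.84
```

View pics/w12z.png

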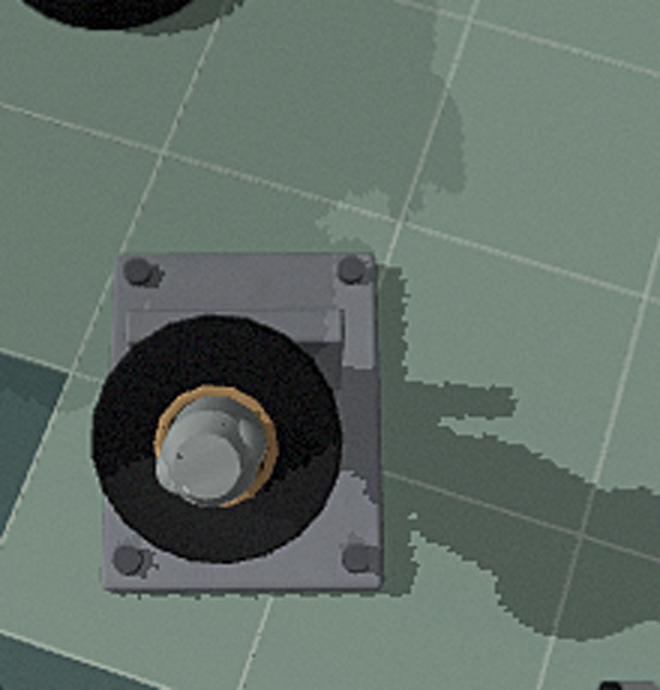

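View pics/s12z.png

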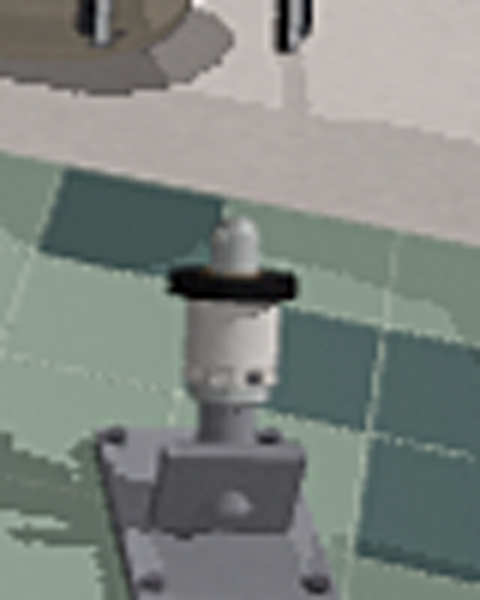

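```bash
python3 -m pendant '[[0.1,-0.03,-0.17,0.5,-2.4,5.2,1],[0.2,-0.05,-0.34,2,-4.8,10.2,1],[0.317,-0.085,-0.516,4,-7.4,15,1],[0.317,-0.085,-0.516,6,-9.8,20,1],[0.317,-0.085,-0.516,6.5,-10,21.5,1]]'
python3 - <<'E'
from ring import *
p=pose()[0];print(p);im,c=shot("wrist","w13")
x,y=proj(c,(450.2,-76.5,12)).astype(int);print(x,y)
for t in(140,160):print(bright(im,(x-45,y-45,x+45,y+45),t))
go((450.2,-76.5,2),Rx((0,0,-1),(1,0,0)))
E
```

```text
time_s: 23.65
eef_pos: [449.9, -76.6, 90.5]
ee_rot: [-0.498, -0.5, -0.501, 0.501]
force: [0.3, 1.2, 0.6]
grip_width: 0.996
[449.92225887 -76.61725048  90.45827262]
279 219
[(np.float64(278.72), np.float64(224.05), (np.float64(51.0), np.float64(83.8)), 90, 2223.0), (np.float64(278.73), np.float64(221.47), (np.float64(35.2), np.float64(36.6)), 81, 1010.5)]
[(np.float64(278.72), np.float64(221.25), (np.float64(51.1), np.float64(54.2)), 93, 2171.5), (np.float64(278.63), np.float64(221.64), (np.float64(35.5), np.float64(37.3)), 86, 1040.5)]
turn [-0.002 -0.     0.002] deg 0.2 shift [ 8.9  -0.02 -0.04] len 8.9
```

View pics/w13.png

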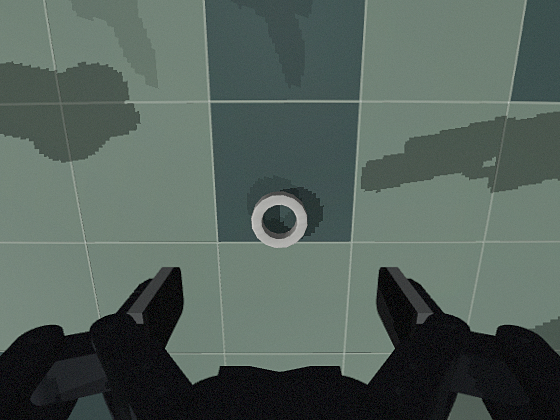

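```bash
python3 -m pendant '[[0,0,0,4,-0.05,0,1],[0,0,0,7,-0.09,0,1],[0,0,0,8.4,-0.09,0,1],[0,0,0,8.9,-0.09,0,0.6],[0,0,0,8.9,-0.09,0,0.4]]' 30
python3 -m pendant '[[0,0,0,0,0,0,0.4],[0,0,0,0,0,0,0.4],[0,0,0,0,0,0,0.4],[0,0,0,0,0,0,0.4],[0,0,0,-0.2,0,0,0.4]]' 30
python3 -m pendant '[[0,0,0,-4,0,0,0.4],[0,0,0,-9,0,0,0.4],[0,0,0,-14,-1,-4,0.4],[0,0,0,-17,-1,-9,0.4],[0,0,0,-17,-1,-9,0.4]]' 30
python3 - <<'E'
from sp import *
im,c=shot("wrist","w14");save("w14z.png",im,(180,200,380,380),4)
go(S+U*115,Rx(-U,Y))
E
```

```text
time_s: 24.32
eef_pos: [449.4, -74.9, 3.9]
ee_rot: [0.5, 0.5, 0.5, -0.5]
force: [0.2, -0.1, 0.1]
grip_width: 0.606
time_s: 24.95
eef_pos: [449.2, -75.1, 5.9]
ee_rot: [0.5, 0.5, 0.5, -0.5]
force: [-1.1, 0.0, -1.4]
grip_width: 0.45
time_s: 25.58
eef_pos: [439.7, 17.1, 177.8]
ee_rot: [0.502, 0.5, 0.5, -0.498]
force: [-0.8, -1.0, -1.3]
grip_width: 0.456
turn [-0.317  0.086  0.517] deg 35.1 shift [ -0.12   2.   -16.01] len 16.13
```

View pics/w14z.png

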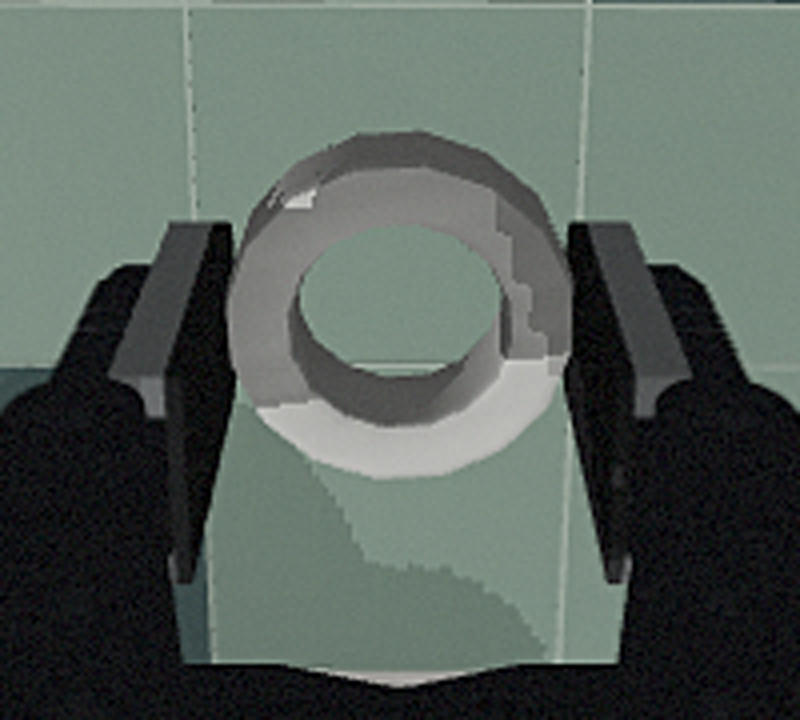

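```bash
python3 -m pendant '[[-0.1,0.03,0.17,-0.1,0.7,-5,0.4],[-0.2,0.05,0.34,-0.1,1.3,-10,0.4],[-0.317,0.086,0.517,-0.1,2,-15.7,0.4],[-0.317,0.086,0.517,-0.1,2,-15.7,0.4],[-0.317,0.086,0.517,-0.1,2,-15.7,0.4]]'
sed -i 's/U\*108+0.7\*Y/U*110+0.4*Y/' st0.py; python3 st0.py
```

```text
time_s: 26.25
eef_pos: [458.6, 171.2, 175.2]
ee_rot: [0.66, 0.547, 0.449, -0.252]
force: [1.1, 0.2, -0.9]
grip_width: 0.45
t 26.25 F tool [1.4 0.5 0.2] M [ 0.02 -0.03 -0.25] h 114.0 lat y,z -2.7 4.4 grip 0.45
turn [-0.004  0.     0.005] deg 0.4 shift [ 0.39  0.31 -0.44] len 0.67
```

```bash
python3 -m pendant '[[0,0,0,0.5,0.31,-0.44,0.4],[0,0,0,1.2,0.31,-0.44,0.4],[0,0,0,1.9,0.31,-0.44,0.4],[0,0,0,2.4,0.31,-0.44,0.4],[0,0,0,2.7,0.31,-0.44,0.4]]';python3 st0.py
python3 -m pendant '[[0,0,0,0.15,0,0,0.4],[0,0,0,0.3,0,0,0.4],[0,0,0,0.45,0,0,0.4],[0,0,0,0.6,0,0,0.4],[0,0,0,0.7,0,0,0.4]]';python3 st0.py
```

```text
time_s: 26.88
eef_pos: [473.0, 181.3, 153.9]
ee_rot: [0.661, 0.547, 0.449, -0.251]
force: [0.4, 0.8, -0.5]
grip_width: 0.457
t 26.88 F tool [ 0.7  0.3 -0.6] M [ 0.01 -0.   -0.22] h 87.1 lat y,z 1.4 -0.6 grip 0.457
turn [-0.003 -0.     0.003] deg 0.2 shift [-2.29 -0.11  0.06] len 2.3
time_s: 27.5
eef_pos: [476.2, 182.5, 148.2]
ee_rot: [0.661, 0.547, 0.449, -0.251]
force: [-0.7, -0.0, -0.3]
grip_width: 0.454
t 27.5 F tool [-0.1 -0.8 -0.2] M [-0.03 -0.02 -0.25] h 80.4 lat y,z 1.5 -0.6 grip 0.454
turn [-0.003 -0.     0.002] deg 0.2 shift [-2.96 -0.12  0.06] len 2.96
```

```bash
python3 -m pendant '[[0,0,0,0.2,-0.08,0.03,0.4],[0,0,0,0.4,-0.08,0.03,0.4],[0,0,0,0.6,-0.08,0.03,0.4],[0,0,0,0.8,-0.08,0.03,0.4],[0,0,0,1.0,-0.08,0.03,0.4]]';python3 st0.py
python3 -m pendant '[[0,0,0,0.2,0,0,0.4],[0,0,0,0.4,0,0,0.4],[0,0,0,0.6,0,0,0.4],[0,0,0,0.7,0,0,0.4],[0,0,0,0.8,0,0,0.4]]';python3 st0.py
```

```text
time_s: 28.12
eef_pos: [480.6, 183.6, 139.3]
ee_rot: [0.661, 0.547, 0.449, -0.25]
force: [0.5, -1.2, 2.6]
grip_width: 0.449
t 28.12 F tool [-2.3  1.4  1.3] M [-0.   -0.16 -0.14] h 70.4 lat y,z 0.9 -0.3 grip 0.449
turn [-0.003  0.     0.002] deg 0.2 shift [-3.96 -0.06  0.03] len 3.96
time_s: 28.75
eef_pos: [484.2, 184.8, 132.2]
ee_rot: [0.661, 0.547, 0.449, -0.251]
force: [1.1, -1.3, 1.8]
grip_width: 0.456
t 28.75 F tool [-1.3  1.4  1.6] M [ 0.01 -0.41 -0.02] h 62.4 lat y,z 0.7 -0.3 grip 0.456
turn [-0.003  0.     0.002] deg 0.2 shift [-4.76 -0.04  0.03] len 4.76
```

```bash
python3 -m pendant '[[0,0,0,0.08,0,0,0.4],[0,0,0,0.16,0,0,0.4],[0,0,0,0.24,0,0,0.4],[0,0,0,0.3,0,0,0.4],[0,0,0,0.3,0,0,0.4]]';python3 st0.py
python3 -m pendant '[[0,0,0,0.03,0,0,0.4],[0,0,0,0.05,0,0,0.4],[0,0,0,0.07,0,0,0.4],[0,0,0,0.07,0,0,0.4],[0,0,0,0.07,0,0,0.4]]';python3 st0.py
```

```text
time_s: 29.38
eef_pos: [485.2, 185.4, 129.4]
ee_rot: [0.66, 0.547, 0.449, -0.251]
force: [0.1, -0.5, -0.8]
grip_width: 0.448
t 29.38 F tool [ 0.6 -0.4  0.5] M [-0.   -0.13 -0.27] h 59.4 lat y,z 0.3 -0.5 grip 0.448
turn [-0.003 -0.001  0.003] deg 0.3 shift [-5.06 -0.01  0.05] len 5.06
time_s: 30.0
eef_pos: [485.9, 185.4, 129.1]
ee_rot: [0.661, 0.547, 0.449, -0.251]
force: [0.0, -0.1, 0.5]
grip_width: 0.451
t 30.0 F tool [-0.4  0.2  0.1] M [-0.01 -0.01 -0.31] h 58.8 lat y,z 0.7 -0.4 grip 0.451
turn [-0.003 -0.     0.002] deg 0.2 shift [-5.12 -0.04  0.03] len 5.12
```

Free past the balls now; feel for the contact.

```bash
python3 -m pendant '[[0,0,0,0.03,0,0,0.4],[0,0,0,0.05,0,0,0.4],[0,0,0,0.07,0,0,0.4],[0,0,0,0.07,0,0,0.4],[0,0,0,0.07,0,0,0.4]]';python3 st0.py
```

```text
time_s: 30.62
eef_pos: [486.2, 185.5, 128.6]
ee_rot: [0.661, 0.547, 0.449, -0.25]
force: [-3.1, -1.2, 3.6]
grip_width: 0.454
t 30.62 F tool [-4.8 -1.1  0.2] M [-0.01 -0.05 -0.49] h 58.2 lat y,z 0.7 -0.4 grip 0.454
turn [-0.003 -0.     0.002] deg 0.2 shift [-5.18 -0.04  0.04] len 5.18
```

```bash
python3 -m pendant '[[0,0,0,0.03,0,0,0.4],[0,0,0,0.05,0,0,0.4],[0,0,0,0.06,0,0,0.4],[0,0,0,0.06,0,0,0.4],[0,0,0,0.06,0,0,0.4]]';python3 st0.py
```

```text
time_s: 31.25
eef_pos: [486.4, 185.6, 128.5]
ee_rot: [0.661, 0.547, 0.449, -0.25]
force: [-10.6, -4.1, 12.1]
grip_width: 0.451
t 31.25 F tool [-16.2  -3.8   0.5] M [ 0.06 -0.17 -0.84] h 58.0 lat y,z 0.8 -0.4 grip 0.451
turn [-0.003 -0.     0.002] deg 0.2 shift [-5.2  -0.05  0.04] len 5.2
```

Seated at h≈58 (as predicted 57.9). Relax, release gently, retreat.

```bash
python3 -m pendant '[[0,0,0,-0.09,0,0,0.4],[0,0,0,-0.09,0,0,0.65],[0,0,0,-0.09,0,0,0.7],[0,0,0,-0.5,0,0,0.7],[0,0,0,-3,0,0,0.7]]'
python3 -m pendant '[[0,0,0,-4,0,0,1],[0,0,0,-7,0,0,1],[0,0,0,-8,-2,0,1],[0,0,0,-8,-4,0,1],[0,0,0,-8,-4,0,1]]'
python3 - <<'E'
from sp import *
im,c=shot("wrist","w15");save("w15z.png",im,(180,30,400,250),3)
im2,c=shot("scene","s15");save("s15z.png",im2,(340,160,420,260),6)
E
```

```text
time_s: 31.88
eef_pos: [471.8, 180.7, 153.4]
ee_rot: [0.66, 0.547, 0.45, -0.251]
force: [-0.8, -0.8, 0.4]
grip_width: 0.705
time_s: 32.5
eef_pos: [401.1, 156.8, 203.3]
ee_rot: [0.66, 0.547, 0.449, -0.251]
force: [0.2, 0.0, 0.0]
grip_width: 1.001
```

View pics/w15z.png

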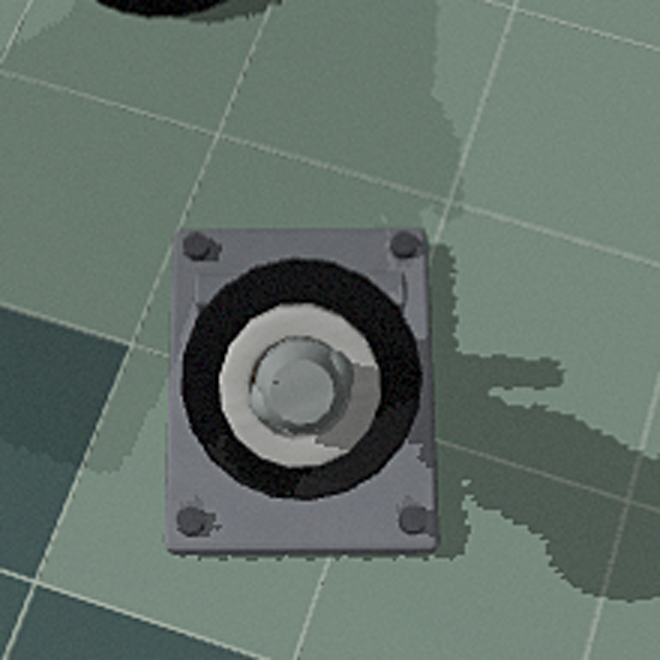

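View pics/s15z.png

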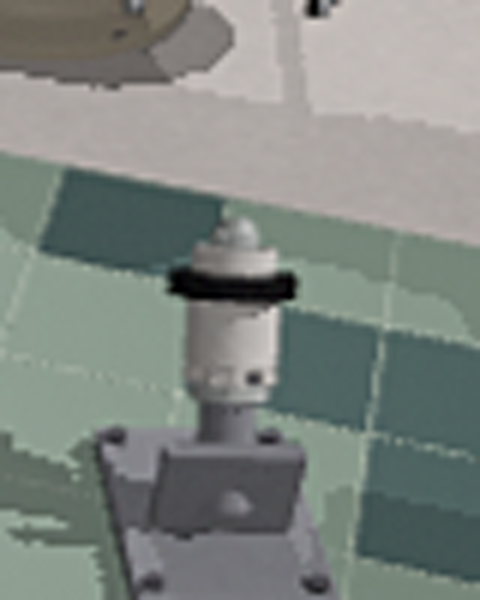

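View pics/s15.png

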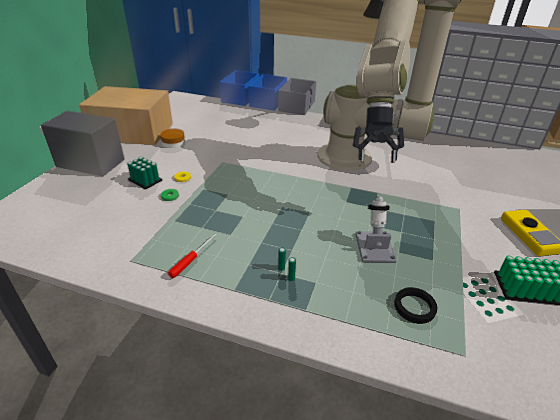

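Run:
```python
from rig import job
print(job.finish_job())
```

```text
the job is handed in; nothing more can be done
None
```

The tape spindle is assembled. The drive bushing went on teeth first and the cross pin dropped into a notch, then the small-bore black roll, then the plain collar. I handed it in at about 32.6 s (limit 72 s), with the gripper open and well clear of the spindle.

**Seating:** each part ended at about the height expected for home:

| Part | Tool height at contact | Expected | Last force reading while seating |
|---|---|---|---|
| Bushing | 14.8 mm | 15 mm | 12 N |
| Roll | about 41–42 mm | 40 mm | 26 N |
| Collar | 58.0 mm | 57.9 mm | 16 N |

**Final pictures:** the scene and wrist views show the three parts stacked with no visible gap, and the spring balls clear above the collar. The cells, the wide roll and the screwdriver stand where they did at the start.

**What was less than ideal:**
- The roll touched down at 26 N, more than I intended, and I backed off at once. That was the highest force I saw; readings were taken only at the end of each call.
- Roll contact came 1–2 mm above my estimate. I put that down to how high I gripped it, because the pictures show it resting on the bushing.
- My early rough fix of the spindle from the scene and top cameras was 3–5 mm off the wrist-camera fix. I used the wrist-camera one.

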